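# Pack the game box into its gift tray

## Robot

A 6-joint arm with a two-finger parallel gripper is mounted at the origin on the work surface. World frame = base frame: x ahead of the robot, y to its left, z up, the work surface at z = 0. Lengths are in m, angles in degrees, forces in N, time in s.
With the tool pointing down it reaches from about 0.275 to 1 m from the base axis. Payload 8.4 kg.
Tool frame: the origin (TCP) lies at the very end of the fingers, on their centre line; the grasp point (between the pads) lies 19 mm behind it (bot.pinch_z is the distance from the TCP to the grasp point, in m); x points along the fingers, z is the direction in which the jaws open and shut, and the axes are right-handed (so a half turn about x gives the same grasp; the last joint's range is limited). The gripper opens to 85 mm and grips with 20 to 120 N. Pads are 22 mm wide; open, the fingers measure 114 mm over their backs; the gripper's body (76 mm by 85 mm) begins 54 mm behind the grasp point. The pads swing forward as they close: fully open they stand 13 mm farther back than shut.
Start: joints at [-76.112, 20.225, 93.587, -0, 66.188, -0.138], TCP at [0.151, -0.606, 0.231] pointing down, gripper open.
Joint ranges: [-150.9, 150.9], [-52.94, 120.26], [3.33, 152.33], [-74.26, 254.26], [0, 154.13], [-172.89, 172.89]. Speed limits (degrees/s): [127.2, 127.2, 159.86, 180, 180, 180].

## Interface

Orientations are given as [roll, pitch, yaw] about the fixed x, y, z axes, in that order (R = Rz(yaw) Ry(pitch) Rx(roll)).
In Python, from plant import bot gives the robot as it stands.
- The arm moves only by the shell command python3 -m crank 'ROWS' [OPENING] [FORCE]. ROWS is a JSON object of lists of equal length, an entry for each row: "delta_pos": the shift along the tool's x, y, z in cm, a list of three; "yaw": the turn about the tool's x in degrees. In form: {"delta_pos": [[tx, ty, tz], ...], "yaw": [yaw, ...]}. A call has 1 to 10 rows; each row shifts and turns the pose as measured when the row begins, along the tool's axes as they then stand; what a row does not reach is not made up. A row lasts 1/10 s, in which the tool goes at most 50 mm and 8.59 degrees, less where a joint would pass 70% of its speed; a pose out of reach is approached as far as the arm can. A call with a gripper value outside its range is refused whole. OPENING is the gripper command: -1 is fully open, 1 is shut, values between are in proportion, set as the call begins (- or left out, the last holds). The fingers move at their own pace and stop on an object; FORCE is the grip in N (left out, the last holds). Time passes only in rows, so rows that do not move let the fingers close. It gives the time, the measured TCP pose, the force and the opening at its end, in the units of the state.
- bot.get_state(): the state, without advancing time (a new reading comes with each control period).
- bot.capture(name): name is "scene" or "top"; returns the picture (480x640x3 uint8, blue, green, red); there is no depth.
- bot.camera_params(name): a dict with "fx", "fy", "cx", "cy" (pixels), "D" ([k1, k2, p1, p2, k3] as OpenCV has them; the pictures are not rectified), "R" (3x3) and "t" (3): a world point X has camera coordinates R X + t. Camera axes: x right, y down, z forward; pixel columns grow to the right and rows downward; lengths in m; the calibration is good to about 2 mm. A picture is of the moment at which its call begins. camera_params takes no time and is no camera call.
- bot.hand_in(): hands the job in, once; it reports no verdict.
The state is a dict: "time": time; "joint_positions": joint angles; "qd": joint speeds; "joint_torque": joint torques, N m; "tool_pos": TCP position; "tool_rot": TCP orientation; "ft_force": force on the tool from outside, world axes, zero at the start; "wrist_torque": the same for the moment, N m; "finger_gap": finger opening in m.
Only numpy, scipy, OpenCV 4.12 (cv2) and the standard library are available. Lean on these libraries where they do the work, as an engineer would, in place of code of your own. Each camera call takes 0.05 s, during which the arm holds its last target.

## Task

A carved elephant has been left standing in the recess of the dark wooden gift tray: stand it upright in the middle of the square display plinth. Then take the longer of the two rectangular wooden boxes out of the stock rack and lay it flat in the tray's recess, seated fully home. Leave the other stock, the bottle and the dish where they stand, and let go of everything at the end.

Things in the scene. Friction and masses are not known exactly. Their poses are not given: they have to be found in the camera images.
- tray: Gift tray: a dark wooden slab fixed to the counter, 170 (x) x 110 (y) x 30 high, yaw varies, left or right of the robot. Origin: centre of its underside. A rectangular recess is sunk in the middle of its top: 123 long (x) x 63 wide (y) x 20 deep, its floor 10 above the counter, its mouth edges bevelled by 2.
- recess (a point): Centre of the recess's mouth, level with the tray's top, 30 above the counter; axes as the tray's (x along the recess, z up). The centre of the seated game box comes to lie here.
- elephant: Carved wooden elephant on four legs, 125 long (x; tusks at x = 75, tail at -50), 72 tall. Origin: between the feet, on the ground. Body 84 long, 46 wide (y), 34 to 72 above the feet; flat sides 46 apart from 46 to 60 above the feet. Feet within 66 x 44. Loose, 0.18 to 0.35 kg. Starts standing on the recess floor, along the recess, off-centre, turned up to 0.12 rad.
- plinth: Display plinth: a square, pale wooden slab 130 x 130 x 20 high, fixed on the counter ahead of the robot. Origin: centre of its underside; its top is 20 above the counter.
- rack: Stock rack: an open plywood box fixed to the counter, 158 (x) x 76 (y) x 50 high, walls and floor 5 thick; two dividers make three slots in a row along its x, each 46 (x) x 66 (y), centres at x = -51, 0, 51. On the other side of the robot from the tray. Origin: centre of its underside. In the slots, in any order: game box, short box, tin.
- game_box: The longer wooden box: a solid block 40 (x) x 60 (y) x 120 (z, long axis), pale panels on both broad faces, same either way round. Origin: centre of the 40 x 60 end that is lowest at the start. Loose, 0.2 to 0.42 kg. Starts upright in a rack slot, 5 above the counter, axes as the rack's. Seated, it lies on a broad face (x up or down) along the recess, 1.5 clear all round, upper 20 above the tray.
- box_center (a point): Centre of the game box, 60 along its z from its origin; axes as the game box's.
- short_box: Shorter wooden box, 40 (x) x 60 (y) x 90 tall, upright in a slot of the rack. Origin: centre of its underside. Loose; to be left alone.
- tin: Round steel tin with a cap, 45 across, 135 tall, upright in a slot of the rack. Origin: centre of its underside. Loose; to be left alone.
- bottle: Closed amber bottle, 52 across, 150 tall, standing on the open counter between rack and tray, nearer the robot than the plinth. Origin: centre of its underside. Loose; to be left alone.
- dish: Blue ceramic bowl, 100 across, 40 high, standing at the far side of the counter. Origin: centre of its underside. Loose; to be left alone.

How it is judged:
By the outcome, as a careful person would: the job done as asked, in the order asked, and still so for the second after the job is handed in, with the robot touching nothing.
It also fails if it takes over 72 s, if anything falls off the work surface, if the arm or the gripper's body presses on something with over 40 N, if the wrist force passes 120 N, or if a joint passes its speed limit or range.

## Working session

There is one attempt and no reset: what is moved stays moved. The work goes in short steps, Python scripts to look and compute and a shell command to move; the robot and the scene stay as the last step left them, time stands still between calls to the robot, and variables do not carry over. Pictures are saved under pics/ and viewed, and the job is handed in when it is done.

```bash
ls; mkdir -p pics; python3 - <<'E'
from plant import bot
import cv2
print(bot.get_state())
for n in("scene","top"):
    cv2.imwrite(f"pics/{n}0.png",bot.capture(n)); print(n,bot.camera_params(n))
print(bot.pinch_z)
E
```

```text
pics
{'time': 0.0, 'joint_positions': array([-7.61119525e+01,  2.02629030e+01,  9.36291883e+01, -2.25460002e-04,
        6.61876547e+01, -1.35502177e-01]), 'qd': array([-0.07438136,  0.0369868 , -0.05266399,  0.03005252, -0.00288338,
        0.08580921]), 'joint_torque': array([-2.60180735e-03, -6.05263066e+01, -3.42069983e+01, -2.48932347e-04,
        9.44874046e-03,  1.32806952e-05]), 'tool_pos': array([ 0.15135621, -0.60590545,  0.2305563 ]), 'tool_rot': array([-179.98739497,   89.9202538 ,  104.03624584]), 'ft_force': array([-0.13165001,  0.03648955, -1.43091317]), 'wrist_torque': array([ 0.03142145, -0.00078   ,  0.01685066]), 'finger_gap': 0.08553688044367772}
scene {'fx': 545.3430128577121, 'fy': 545.3430128577121, 'cx': 322.839303471255, 'cy': 235.5235348400595, 'D': array([-0.00089566,  0.        ,  0.        ,  0.        ,  0.        ]), 'R': array([[-0.83012564,  0.55752002, -0.00792808],
       [ 0.30472799,  0.44172893, -0.84381065],
       [-0.46693926, -0.70288476, -0.53658246]]), 't': array([ 0.50944275, -0.10594791,  1.59840032])}
top {'fx': 506.6257536054829, 'fy': 506.6257536054829, 'cx': 324.87563404455886, 'cy': 240.80582562730933, 'D': array([-0.1183217,  0.       ,  0.       ,  0.       ,  0.       ]), 'R': array([[-0.01178496, -0.99983191,  0.01404533],
       [-0.99674929,  0.01062675, -0.07986196],
       [ 0.07969928, -0.01494085, -0.99670698]]), 't': array([-0.02059978,  0.59697468,  1.16222037])}
0.0187
```

View pics/scene0.png

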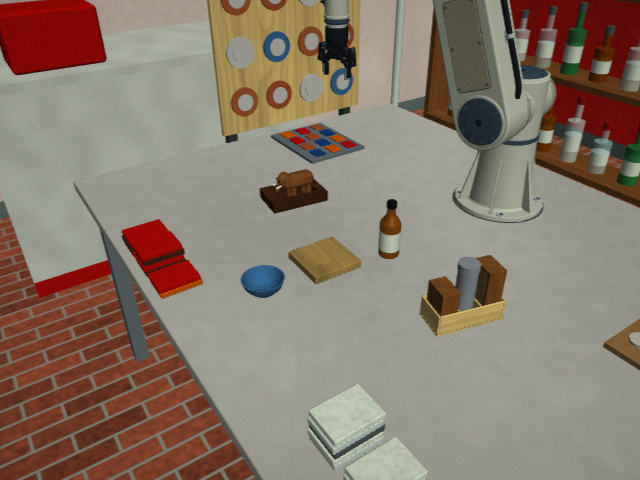

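View pics/top0.png

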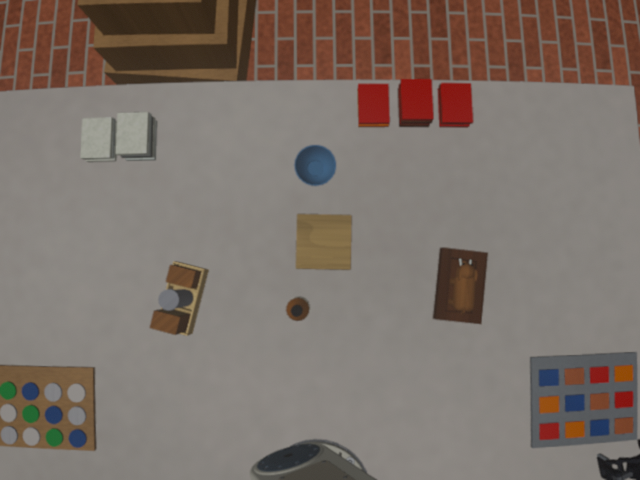

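The top view shows the tray at about (460,286) with the elephant's tusks pointing up (+x), the plinth at (324,241), the bottle at (297,309), the dish at (315,165) and the rack at (180,298). In the scene view, the box nearer the robot (about (490,280)) looks taller. Next I'll measure them.

```bash
cat > h.py <<'E'
import numpy as np, cv2
from plant import bot
P={n:bot.camera_params(n) for n in("scene","top")}
def K(n):
    p=P[n]; return np.array([[p['fx'],0,p['cx']],[0,p['fy'],p['cy']],[0,0,1]])
def ray(n,uv):
    p=P[n]; u=cv2.undistortPoints(np.array(uv,float).reshape(-1,1,2),K(n),p['D']).reshape(-1,2)
    d=np.c_[u,np.ones(len(u))]@p['R']; return -p['R'].T@p['t'],d
def onz(n,uv,z):
    c,d=ray(n,uv); return c+d*((z-c[2])/d[:,2])[:,None]
def proj(n,X):
    p=P[n]; r,_=cv2.Rodrigues(p['R']); return cv2.projectPoints(np.array(X,float).reshape(-1,1,3),r,p['t'],K(n),p['D'])[0].reshape(-1,2)
E
python3 - <<'E'
import cv2,numpy as np
t=cv2.imread('pics/top0.png'); s=cv2.imread('pics/scene0.png')
a=cv2.resize(t[240:345,420:500],None,fx=5,fy=5,interpolation=cv2.INTER_CUBIC)
b=cv2.resize(t[250:345,140:220],None,fx=5,fy=5,interpolation=cv2.INTER_CUBIC)
o=np.zeros((525,800,3),np.uint8); o[:525,:400]=a; o[:475,400:]=b
cv2.imwrite('pics/crop_top.png',o)
cv2.imwrite('pics/crop_sc.png',np.hstack([cv2.resize(s[240:345,410:520],(440,420),interpolation=cv2.INTER_CUBIC),cv2.resize(s[155:225,250:340],(360,420),interpolation=cv2.INTER_CUBIC)]))
E
```

```text
(no output)
```

View pics/crop_top.png

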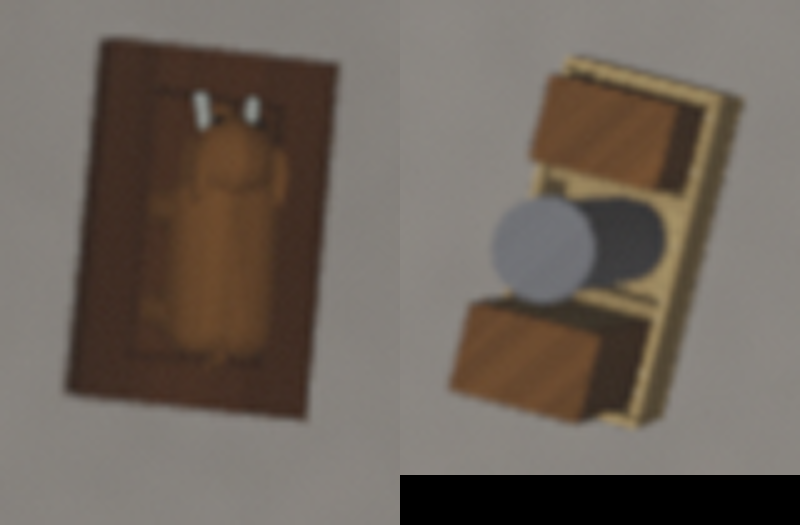

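View pics/crop_sc.png

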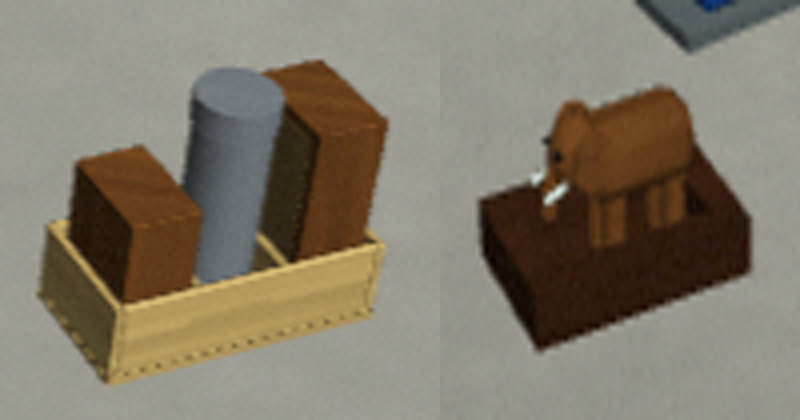

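The crops confirm it. The game box is in the slot nearest the robot, the tin is in the middle and the short box is farthest. Now I'll cast the edges to metric positions.

```bash
cat >> h.py <<'E'
def sil(img,roi,lo=40,f=4,chan=None):
    """saturation silhouette: returns contour in full-image pixels"""
    x0,y0,x1,y1=roi; c=img[y0:y1,x0:x1]
    c=cv2.resize(c,None,fx=f,fy=f,interpolation=cv2.INTER_CUBIC)
    h=cv2.cvtColor(c,cv2.COLOR_BGR2HSV)
    m=(h[...,1]>lo).astype(np.uint8) if chan is None else chan(h).astype(np.uint8)
    m=cv2.morphologyEx(m,cv2.MORPH_OPEN,np.ones((7,7)))
    cs,_=cv2.findContours(m,cv2.RETR_EXTERNAL,cv2.CHAIN_APPROX_NONE)
    k=max(cs,key=cv2.contourArea).reshape(-1,2).astype(float)
    return (k+0.5)/f-0.5+[x0,y0]
def sides(k):
    """fit 4 lines to contour: list of (point,dir,mid) sorted ; trims corners"""
    r=cv2.boxPoints(cv2.minAreaRect(k.astype(np.float32)))
    out=[]
    for i in range(4):
        a,b=r[i],r[(i+1)%4]; d=b-a; L=np.linalg.norm(d); d=d/L; n=np.array([-d[1],d[0]])
        s=(k-a)@d; e=(k-a)@n
        q=k[(s>.15*L)&(s<.85*L)&(abs(e)<.12*min(50,L)+1)]
        v=cv2.fitLine(q.astype(np.float32),cv2.DIST_HUBER,0,.01,.01).ravel()
        p=v[2:];u=v[:2]; ss=((a+b)/2-p)@u
        out.append((p+u*(ss-L*.35),p+u*(ss+L*.35),len(q)))
    return out
E
python3 - <<'E'
from h import *
t=cv2.imread('pics/top0.png')
for n in P: print(n,'cam',(-P[n]['R'].T@P[n]['t']).round(3))
for nm,roi,lo in(('tray',(420,235,505,335),60),('plinth',(285,200,365,280),40),('rack',(140,250,220,345),50)):
    k=sil(t,roi,lo)
    print(nm,cv2.minAreaRect(k.astype(np.float32)))
    for a,b,n in sides(k):
        for z in (0,.02,.03,.05):
            w=onz('top',[a,b],z); d=w[1]-w[0]
            print(n,((a+b)/2).round(1),'z',z,'mid',((w[0]+w[1])/2*1000).round(1)[:2],'ang',round(np.degrees(np.arctan2(d[1],d[0])),2))
h=cv2.cvtColor(t,cv2.COLOR_BGR2HSV)
for u,v in((440,260),(480,300),(460,290),(446,300),(400,300),(324,240),(190,280),(300,200)):print(u,v,h[v,u])
E
```

```text
scene cam [1.202 0.886 0.772]
top cam [ 0.502 -0.01   1.206]
tray ((460.24639892578125, 285.26190185546875), (47.65876007080078, 71.7784194946289), 5.599339485168457)
200 [436.9 283. ] z 0 mid [ 494.6 -294.9] ang -7.21
200 [436.9 283. ] z 0.02 mid [ 494.7 -290.2] ang -7.21
200 [436.9 283. ] z 0.03 mid [ 494.8 -287.8] ang -7.21
200 [436.9 283. ] z 0.05 mid [ 494.9 -283.1] ang -7.21
132 [463.7 250. ] z 0 mid [ 572.9 -363.1] ang -96.99
132 [463.7 250. ] z 0.02 mid [ 571.7 -357.2] ang -96.99
132 [463.7 250. ] z 0.03 mid [ 571.1 -354.3] ang -96.99
132 [463.7 250. ] z 0.05 mid [ 569.9 -348.4] ang -96.99
200 [483.6 287.5] z 0 mid [ 481.6 -409.4] ang -7.21
200 [483.6 287.5] z 0.02 mid [ 481.9 -402.8] ang -7.21
200 [483.6 287.5] z 0.03 mid [ 482.1 -399.4] ang -7.21
200 [483.6 287.5] z 0.05 mid [ 482.4 -392.8] ang -7.21
132 [456.8 320.6] z 0 mid [ 403.5 -341.4] ang -97.28
132 [456.8 320.6] z 0.02 mid [ 405.1 -335.9] ang -97.28
132 [456.8 320.6] z 0.03 mid [ 406.  -333.1] ang -97.28
132 [456.8 320.6] z 0.05 mid [ 407.6 -327.6] ang -97.28
plinth ((323.234375, 241.38998413085938), (55.90162658691
[... 1311 characters left out ...]
.4 263.9] z 0.03 mid [545.6 294.5] ang -103.64
129 [187.4 263.9] z 0.05 mid [544.9 289.3] ang -103.64
195 [199.2 303.8] z 0 mid [451.6 273.2] ang -14.49
195 [199.2 303.8] z 0.02 mid [452.4 268.5] ang -14.49
195 [199.2 303.8] z 0.03 mid [452.9 266.2] ang -14.49
195 [199.2 303.8] z 0.05 mid [453.7 261.5] ang -14.49
119 [169.7 332.4] z 0 mid [383.7 344.4] ang -98.98
119 [169.7 332.4] z 0.02 mid [385.7 338.6] ang -98.98
119 [169.7 332.4] z 0.03 mid [386.6 335.6] ang -98.98
119 [169.7 332.4] z 0.05 mid [388.6 329.8] ang -98.98
440 260 [10 99 54]
480 300 [ 10 106  65]
460 290 [ 14 149 103]
446 300 [ 11 106  60]
400 300 [ 17  17 135]
324 240 [ 20 114 130]
190 280 [ 14 142 111]
300 200 [ 17  17 132]
```

```bash
python3 - <<'E'
from h import *
t=cv2.imread('pics/top0.png')
k=sil(t,(420,235,505,335),chan=lambda h:h[...,2]<97)
for a,b,n in sides(k):
    for z in (0,.03):
        w=onz('top',[a,b],z); d=w[1]-w[0]
        print(n,((a+b)/2).round(1),'z',z,'mid',((w[0]+w[1])/2*1000).round(1)[:2],'ang',round(np.degrees(np.arctan2(d[1],d[0])),2))
# game box top, short box top, elephant, tin
h=cv2.cvtColor(t,cv2.COLOR_BGR2HSV)
print(h[322,165],h[325,177],h[275,183],h[290,463],h[299,168],h[283,482],h[310,190])
for nm,roi,ch,z in(('game',(140,303,200,345),lambda h:(h[...,1]>120)&(h[...,2]>78)&(h[...,0]<17),.125),('short',(160,255,200,292),lambda h:(h[...,1]>120)&(h[...,2]>78)&(h[...,0]<17),.095),('eleph',(436,250,485,318),lambda h:(h[...,1]>110)&(h[...,2]>78),.075)):
    k=sil(t,roi,chan=ch); r=cv2.minAreaRect(k.astype(np.float32)); print(nm,r)
    w=onz('top',cv2.boxPoints(r),z); print((w*1000).round(1)[:,:2].tolist(),'c',(w.mean(0)*1000).round(1)[:2], [round(np.linalg.norm(w[i]-w[i-1])*1000,1) for i in(1,2)],[round(np.degrees(np.arctan2(*(w[i]-w[i-1])[[1,0]])),1) for i in(1,2)])
E
```

```text
202 [436.  282.8] z 0 mid [ 495.1 -293. ] ang -7.21
202 [436.  282.8] z 0.03 mid [ 495.3 -285.9] ang -7.21
135 [463.6 249.6] z 0 mid [ 573.7 -362.9] ang -97.14
135 [463.6 249.6] z 0.03 mid [ 571.9 -354.1] ang -97.14
202 [484.  287.6] z 0 mid [ 481.5 -410.6] ang -7.17
202 [484.  287.6] z 0.03 mid [ 482.  -400.6] ang -7.17
136 [456.5 320.9] z 0 mid [ 402.9 -340.7] ang -97.17
136 [456.5 320.9] z 0.03 mid [ 405.4 -332.5] ang -97.17
[ 13 141 107] [ 14 130  86] [ 14 140 102] [ 14 148 107] [110  13 119] [ 11 119  62] [ 19  96 106]
game ((164.95953369140625, 321.77880859375), (26.17463493347168, 17.763629913330078), 14.743562698364258)
[[407.4, 350.7], [444.1, 340.9], [429.8, 285.6], [393.3, 295.4]] c [418.7 318.2] [np.float64(38.0), np.float64(57.1)] [np.float64(-15.0), np.float64(-104.5)]
short ((180.79342651367188, 276.11328125), (25.704641342163086, 17.998458862304688), 14.656750679016113)
[[504.6, 325.0], [542.9, 315.0], [528.2, 259.3], [490.0, 269.3]] c [516.4 292.1] [np.float64(39.6), np.float64(57.7)] [np.float64(-14.5), np.float64(-104.8)]
eleph ((462.41302490234375, 287.2904052734375), (25.603710174560547, 47.563987731933594), 8.601385116577148)
[[436.4, -297.0], [541.8, -316.1], [532.3, -374.5], [426.6, -354.9]] c [ 484.3 -335.6] [np.float64(107.1), np.float64(59.1)] [np.float64(-10.3), np.float64(-99.3)]
```

```bash
python3 - <<'E'
from h import *
t=cv2.imread('pics/top0.png')
h=cv2.cvtColor(t,cv2.COLOR_BGR2HSV)
for v in range(278,314,4): print(v,h[v,446:482,2].tolist())
L=[];Rr=[]
for v in range(280,307):
    r=h[v,:,2].astype(float)
    def cross(rng,th):
        for u in rng:
            a,b=r[u],r[u+1]
            if (a-th)*(b-th)<=0 and a!=b: return u+(th-a)/(b-a)
    L.append((cross(range(462,440,-1),85),v)); Rr.append((cross(range(465,490),85),v))
for nm,E,z in(('L',L,.056),('R',Rr,.070)):
    E=np.array([e for e in E if e[0]],np.float32)
    f=cv2.fitLine(E,cv2.DIST_HUBER,0,.01,.01).ravel()
    p=f[2:];u=f[:2]*np.sign(f[3]); w=onz('top',[p+u*10,p-u*10],z);d=w[1]-w[0]
    print(nm,len(E),p,(w.mean(0)*1000).round(1),np.degrees(np.arctan2(d[1],d[0])).round(2), E[:,0].round(1).tolist())
E
```

```text
278 [63, 61, 61, 63, 70, 73, 72, 74, 77, 82, 90, 93, 88, 94, 100, 103, 105, 105, 104, 99, 92, 88, 86, 87, 87, 88, 87, 83, 87, 97, 92, 74, 66, 64, 64, 65]
282 [63, 62, 60, 67, 75, 78, 81, 83, 84, 86, 91, 97, 102, 104, 105, 107, 109, 109, 107, 103, 97, 93, 94, 95, 95, 94, 91, 86, 78, 71, 67, 66, 65, 65, 64, 66]
286 [62, 60, 64, 67, 69, 71, 70, 72, 79, 86, 92, 98, 101, 102, 104, 107, 107, 109, 107, 102, 99, 95, 94, 93, 96, 93, 90, 84, 76, 68, 66, 65, 64, 64, 65, 63]
290 [61, 61, 64, 69, 70, 71, 73, 76, 80, 87, 93, 98, 101, 102, 103, 107, 107, 107, 105, 102, 100, 98, 95, 94, 95, 93, 88, 82, 74, 68, 65, 64, 64, 64, 65, 63]
294 [62, 61, 67, 70, 72, 72, 73, 76, 81, 88, 93, 97, 101, 102, 103, 106, 106, 106, 103, 100, 99, 99, 96, 95, 94, 91, 87, 80, 72, 65, 65, 64, 65, 65, 63, 62]
298 [61, 64, 69, 71, 71, 70, 71, 76, 81, 87, 93, 98, 101, 102, 103, 106, 106, 105, 102, 99, 99, 100, 98, 94, 93, 89, 86, 80, 71, 66, 64, 63, 65, 64, 65, 62]
302 [60, 65, 76, 78, 80, 81, 84, 80, 82, 87, 95, 98, 100, 101, 103, 106, 104, 102, 99, 97, 99, 102, 100, 95, 92, 87, 84, 77, 68, 64, 64, 64, 65, 64, 62, 61]
306
[... 608 characters left out ...]
61035156, 454.6000061035156, 454.5, 454.70001220703125, 454.5, 454.29998779296875, 454.6000061035156, 454.6000061035156, 454.5, 454.3999938964844, 454.6000061035156, 454.8999938964844]
R 27 [472.18024 295.6    ] [ 464.9 -359.    70. ] 174.33 [475.20001220703125, 473.20001220703125, 473.1000061035156, 473.0, 473.1000061035156, 473.0, 472.79998779296875, 472.70001220703125, 472.79998779296875, 472.5, 472.5, 472.3999938964844, 472.29998779296875, 472.29998779296875, 472.29998779296875, 472.29998779296875, 472.20001220703125, 472.20001220703125, 472.20001220703125, 472.0, 471.79998779296875, 471.79998779296875, 471.70001220703125, 471.5, 471.79998779296875, 471.70001220703125, 471.3999938964844]
```

```bash
cat >> h.py <<'E'
from scipy.spatial.transform import Rotation as Ro
def plan(xyz,jaw=None):
    """xyz in mm target TCP, jaw = world angle deg of jaw axis (mod 180). prints yaw needed, then delta (cm) in the axes after the yaw"""
    s=bot.get_state(); R=Ro.from_euler('xyz',s['tool_rot'],degrees=True).as_matrix()
    p=s['tool_pos']; cur=np.degrees(np.arctan2(R[1,2],R[0,2])); dy=0
    if jaw is not None:
        dw=(jaw-cur+90)%180-90   # world turn
        dy=dw*np.sign(R[2,0])    # tool x down -> reversed
    R2=R@Ro.from_euler('x',dy,degrees=True).as_matrix()
    d=R2.T@(np.array(xyz)/1000-p)*100
    print('t',round(s['time'],2),'tcp',(p*1000).round(1),'jaw',round(cur,2),'gap',round(s['finger_gap']*1000,1),'F',s['ft_force'].round(1),'j6',s['joint_positions'][5].round(1))
    print(' yaw',round(dy,2),'delta cm',d.round(2),'then err jaw',np.degrees(np.arctan2(R2[1,2],R2[0,2])).round(2))
    return d
E
python3 - <<'E'
from h import *
print(onz('top',[[463,308.5],[457,258.5],[470,259]],.055).round(4))
plan([477,-341.5,140],85.5)
E
```

```text
[[ 0.4354 -0.3413  0.055 ]
 [ 0.5501 -0.3304  0.055 ]
 [ 0.5486 -0.361   0.055 ]]
t 0.1 tcp [ 151.3 -606.   230.6] jaw -75.98 gap 85.4 F [-0.6 -0.2 -0.1] j6 -0.1
 yaw 18.52 delta cm [  9.09  30.39 -28.91] then err jaw -94.5
```

```bash
python3 -m crank '{"delta_pos":[[0,0,0],[0,0,0],[0,0,0]],"yaw":[6.2,6.2,6.1]}' -1 40
python3 -m crank '{"delta_pos":[[0,3,-2.9],[0,3,-2.9],[0,3,-2.9],[0,3,-2.9],[0,3,-2.9],[0,3,-2.9],[0,3,-2.9],[0,3,-2.9],[0,3,-2.9],[0,3,-2.9]],"yaw":[0,0,0,0,0,0,0,0,0,0]}'
python3 - <<'E'
from h import *
plan([477,-341.5,140],85.5)
E
```

```text
time: 0.4
tool_pos: [0.1512, -0.6051, 0.2293]
tool_rot: [-161.1, 89.8, 103.9]
ft_force: [0.4, 0.1, -0.7]
finger_gap: 0.0853
time: 1.4
tool_pos: [0.4832, -0.3364, 0.2263]
tool_rot: [-138.6, 89.5, 125.6]
ft_force: [0.8, -1.7, -0.8]
finger_gap: 0.0854
t 1.4 tcp [ 483.2 -336.4  226.3] jaw -95.76 gap 85.4 F [ 0.8 -1.7 -0.8] j6 60.6
 yaw -1.26 delta cm [ 8.63 -0.53  0.61] then err jaw -94.5
```

```bash
python3 -m crank '{"delta_pos":[[3,-0.27,0.3],[3,-0.26,0.3],[2.5,0,0],[0,0,0]],"yaw":[-1.2,0,0,0]}' 
python3 - <<'E'
from h import *
plan([477,-341.5,41],85.5)
cv2.imwrite('pics/a.png',np.hstack([cv2.resize(bot.capture('scene')[120:240,220:380],(400,300)),cv2.resize(bot.capture('top')[230:350,400:560],(400,300))]))
E
```

```text
time: 1.8
tool_pos: [0.4825, -0.3365, 0.1389]
tool_rot: [-157.6, 89.6, 108.4]
ft_force: [-0.9, 1.2, -0.0]
finger_gap: 0.0854
t 1.8 tcp [ 482.5 -336.5  138.9] jaw -94.04 gap 85.4 F [-0.9  1.2 -0. ] j6 58.7
 yaw 0.46 delta cm [ 9.79 -0.49  0.6 ] then err jaw -94.5
```

View pics/a.png

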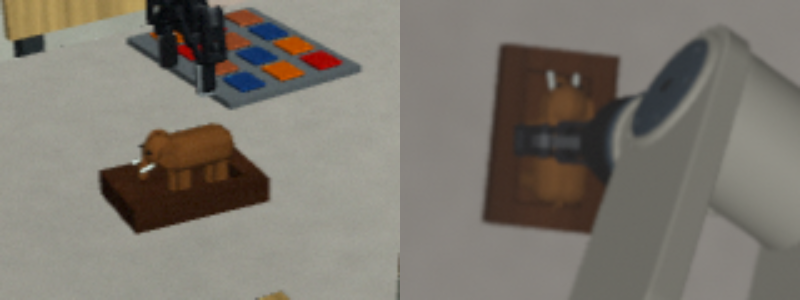

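```bash
python3 -m crank '{"delta_pos":[[0,-0.5,0.6],[0,0,0]],"yaw":[0.5,0]}' 
python3 - <<'E'
from h import *
plan([477,-341.5,41],85.5)
E
```

```text
time: 2.1
tool_pos: [0.4795, -0.3451, 0.1448]
tool_rot: [112.7, 89.7, 18.1]
ft_force: [-0.4, 0.6, 0.6]
finger_gap: 0.085
t 2.1 tcp [ 479.5 -345.1  144.8] jaw -94.61 gap 85.0 F [-0.4  0.6  0.6] j6 58.4
 yaw -0.11 delta cm [10.38 -0.33 -0.32] then err jaw -94.5
```

```bash
for i in 1 2 3; do python3 -m crank '{"delta_pos":[[0,0,0]],"yaw":[0]}' | sed -n 1,3p; done; python3 -m crank '{"delta_pos":[[2,0,0],[0,0,0]],"yaw":[0,0]}' | sed -n 2p;  python3 -m crank '{"delta_pos":[[0,0,0]],"yaw":[0]}' | sed -n 2p
```

```text
time: 2.2
tool_pos: [0.4798, -0.3459, 0.146]
tool_rot: [98.3, 89.6, 3.6]
time: 2.3
tool_pos: [0.48, -0.3464, 0.1469]
tool_rot: [90.9, 89.6, -3.8]
time: 2.4
tool_pos: [0.4802, -0.3466, 0.1475]
tool_rot: [87.3, 89.5, -7.4]
tool_pos: [0.4809, -0.347, 0.1282]
tool_pos: [0.4812, -0.3472, 0.1287]
```

```bash
python3 - <<'E'
from h import *
plan([477,-341.5,41],85.5)
E
python3 -m crank '{"delta_pos":[[2.5,0.15,-0.5],[2,0,0],[0,0,0]],"yaw":[0,0,0]}'
python3 - <<'E'
from h import *
plan([477,-341.5,41],85.5)
E
```

```text
t 2.7 tcp [ 481.2 -347.2  128.7] jaw -94.7 gap 85.6 F [0.  0.1 0.7] j6 58.4
 yaw -0.2 delta cm [ 8.77 -0.55 -0.55] then err jaw -94.5
time: 3.0
tool_pos: [0.4852, -0.3433, 0.0856]
tool_rot: [75.4, 89.2, -19.3]
ft_force: [0.1, -0.2, -0.5]
finger_gap: 0.085
t 3.0 tcp [ 485.2 -343.3   85.6] jaw -94.7 gap 85.0 F [ 0.1 -0.2 -0.5] j6 58.9
 yaw -0.2 delta cm [ 4.45 -0.89 -0.13] then err jaw -94.5
```

```bash
sed -i "s/    return d$/    print(' tilt: tool x horizontal comps in world deg',np.degrees(R[:2,0]).round(2)); return d/" h.py
python3 -m crank '{"delta_pos":[[2.2,-0.45,-0.1],[2.2,-0.45,0],[0,0,0]],"yaw":[0,0,0]}'
python3 - <<'E'
from h import *
plan([477,-341.5,41],85.5)
E
```

```text
time: 3.3
tool_pos: [0.4789, -0.3431, 0.0444]
tool_rot: [71.8, 89.0, -22.9]
ft_force: [-0.1, 0.5, 0.5]
finger_gap: 0.0857
t 3.3 tcp [ 478.9 -343.1   44.4] jaw -94.68 gap 85.7 F [-0.1  0.5  0.5] j6 58.5
 yaw -0.18 delta cm [ 0.34 -0.21 -0.15] then err jaw -94.5
 tilt: tool x horizontal comps in world deg [ 0.95 -0.4 ]
```

```bash
python3 -m crank '{"delta_pos":[[0.4,-0.2,-0.15],[0,0,0],[0,0,0],[0,0,0],[0,0,0],[0,0,0]],"yaw":[0,0,0,0,0,0]}' 1 40
python3 - <<'E'
from h import *
plan([477,-341.5,41],85.5)
E
```

```text
time: 3.9
tool_pos: [0.4799, -0.3433, 0.0457]
tool_rot: [68.6, 88.6, -26.1]
ft_force: [0.2, 1.2, -2.7]
finger_gap: 0.0457
t 3.9 tcp [ 479.9 -343.3   45.7] jaw -94.68 gap 45.7 F [ 0.2  1.2 -2.7] j6 58.6
 yaw -0.18 delta cm [ 0.46 -0.32 -0.16] then err jaw -94.5
 tilt: tool x horizontal comps in world deg [ 1.24 -0.61]
```

```bash
python3 -m crank '{"delta_pos":[[-1.5,0,0],[-3,0,0],[-3,0,0]],"yaw":[0,0,0]}'
python3 - <<'E'
from h import *
plan([599,-24,120],88.1)
print(onz('top',[[297,309]],.15))
cv2.imwrite('pics/b.png',np.hstack([cv2.resize(bot.capture('scene')[120:240,220:380],(400,300)),cv2.resize(bot.capture('top')[230:350,400:560],(400,300))]))
E
```

```text
time: 4.2
tool_pos: [0.4756, -0.3405, 0.1202]
tool_rot: [74.3, 89.1, -20.4]
ft_force: [-0.2, -1.3, -2.0]
finger_gap: 0.0457
t 4.2 tcp [ 475.6 -340.5  120.2] jaw -94.68 gap 45.7 F [-0.2 -1.3 -2. ] j6 58.6
 yaw -2.78 delta cm [ 2.000e-02  1.129e+01 -3.204e+01] then err jaw -91.9
 tilt: tool x horizontal comps in world deg [ 0.83 -0.31]
[[0.4454237  0.03405577 0.15      ]]
```

View pics/b.png

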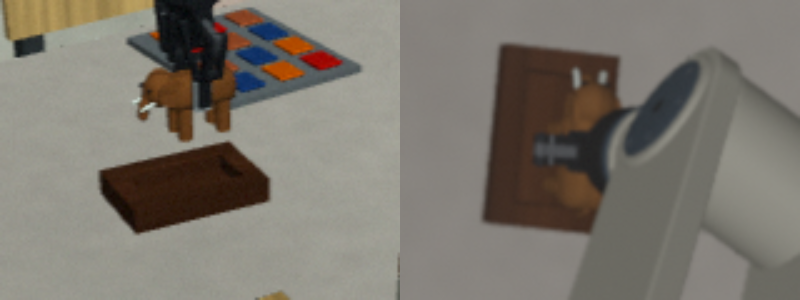

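```bash
python3 -m crank '{"delta_pos":[[0,0.7,-2],[0,1.4,-4],[0,1.4,-4],[0,1.4,-4],[0,1.4,-4],[0,1.4,-4],[0,1.4,-4],[0,1.4,-4],[0,1,-2.5],[0,0,0]],"yaw":[-2.8,0,0,0,0,0,0,0,0,0]}'
python3 - <<'E'
from h import *
plan([599,-24,57],88.1)
E
```

```text
time: 5.3
tool_pos: [0.6078, -0.0106, 0.1236]
tool_rot: [64.3, 88.5, -27.7]
ft_force: [-0.2, -1.2, -1.6]
finger_gap: 0.0457
t 5.3 tcp [607.8 -10.6 123.6] jaw -92.01 gap 45.7 F [-0.2 -1.2 -1.6] j6 91.8
 yaw -0.11 delta cm [ 6.65 -0.99  1.3 ] then err jaw -91.9
 tilt: tool x horizontal comps in world deg [ 1.33 -0.7 ]
```

```bash
python3 -m crank '{"delta_pos":[[2.5,-0.5,0.65],[2,-0.5,0.65],[0,0,0]],"yaw":[0,0,0]}'
python3 - <<'E'
from h import *
plan([599,-24,57],88.1)
cv2.imwrite('pics/c.png',np.hstack([cv2.resize(bot.capture('scene')[190:310,260:420],(400,300)),cv2.resize(bot.capture('top')[180:300,245:405],(400,300))]))
E
```

```text
time: 5.6
tool_pos: [0.5977, -0.0236, 0.0775]
tool_rot: [63.5, 88.5, -28.3]
ft_force: [-0.4, 0.8, -2.1]
finger_gap: 0.0453
t 5.6 tcp [597.7 -23.6  77.5] jaw -91.82 gap 45.3 F [-0.4  0.8 -2.1] j6 90.4
 yaw 0.08 delta cm [2.05 0.08 0.02] then err jaw -91.9
 tilt: tool x horizontal comps in world deg [ 1.33 -0.72]
```

View pics/c.png

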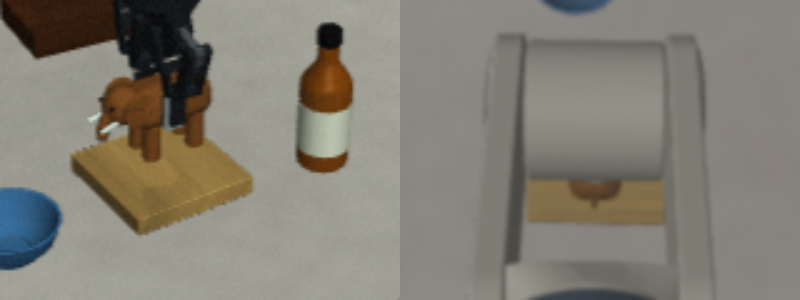

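```bash
python3 -m crank '{"delta_pos":[[1.5,0.05,0],[0.5,0,0]],"yaw":[0,0]}'
python3 - <<'E'
from h import *
plan([599.5,-24,57],88.1)
E
```

```text
time: 5.9
tool_pos: [0.6029, -0.024, 0.0611]
tool_rot: [70.0, 88.1, -21.9]
ft_force: [-0.5, -0.0, -2.2]
finger_gap: 0.0457
t 5.9 tcp [602.9 -24.   61.1] jaw -91.9 gap 45.7 F [-0.5 -0.  -2.2] j6 90.5
 yaw 0.0 delta cm [ 0.4  -0.35  0.01] then err jaw -91.9
 tilt: tool x horizontal comps in world deg [ 1.79 -0.72]
```

```bash
python3 -m crank '{"delta_pos":[[0.4,-0.5,0],[0.3,0,0]],"yaw":[0,0]}'; python3 -m crank '{"delta_pos":[[0.3,-0.05,0]],"yaw":[0]}'
```

```text
time: 6.1
tool_pos: [0.5985, -0.024, 0.0539]
tool_rot: [70.5, 88.0, -21.4]
ft_force: [-14.6, -1.0, 33.3]
finger_gap: 0.0455
time: 6.2
tool_pos: [0.599, -0.0241, 0.0536]
tool_rot: [71.6, 87.9, -20.3]
ft_force: [-10.0, 0.9, 38.9]
finger_gap: 0.0454
```

```bash
python3 - <<'E'
from h import *
plan([599.5,-24,55],88.1)
cv2.imwrite('pics/d.png',np.hstack([cv2.resize(bot.capture('scene')[190:290,270:370],(400,400),interpolation=2),cv2.resize(bot.capture('top')[200:300,275:375],(400,400))]))
E
```

```text
t 6.2 tcp [599.  -24.1  53.6] jaw -91.93 gap 45.4 F [-10.    0.9  38.9] j6 90.5
 yaw -0.03 delta cm [-0.14  0.05 -0.01] then err jaw -91.9
 tilt: tool x horizontal comps in world deg [ 1.94 -0.72]
```

View pics/d.png

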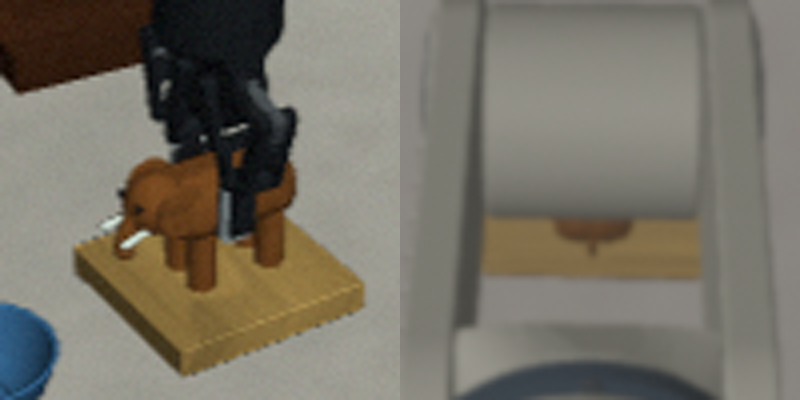

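```bash
python3 -m crank '{"delta_pos":[[-0.15,0,0],[0,0,0]],"yaw":[0,0]}'; python3 -m crank '{"delta_pos":[[0,0,0],[0,0,0],[0,0,0],[0,0,0]],"yaw":[0,0,0,0]}' -1;python3 - <<'E'
from h import *
plan([599.5,-24,140],88.1)
E
```

```text
time: 6.5
tool_pos: [0.5999, -0.024, 0.0568]
tool_rot: [73.0, 87.8, -19.0]
ft_force: [0.4, 0.6, -1.8]
finger_gap: 0.0457
time: 6.9
tool_pos: [0.6001, -0.024, 0.0564]
tool_rot: [73.0, 87.7, -18.8]
ft_force: [0.2, -0.2, -0.1]
finger_gap: 0.0857
t 6.9 tcp [600.1 -24.   56.4] jaw -91.91 gap 85.7 F [ 0.2 -0.2 -0.1] j6 90.5
 yaw -0.01 delta cm [-8.35  0.26  0.1 ] then err jaw -91.9
 tilt: tool x horizontal comps in world deg [ 2.14 -0.73]
```

```bash
python3 -m crank '{"delta_pos":[[-2.5,0.1,0],[-4,0.1,0],[-4,0,0],[-4,0,0]],"yaw":[0,0,0,0]}'; python3 - <<'E'
from h import *
plan([418.7,318.2,200],75.3)
E
```

```text
time: 7.3
tool_pos: [0.5924, -0.022, 0.1984]
tool_rot: [64.1, 88.5, -27.8]
ft_force: [-0.0, 0.0, 0.4]
finger_gap: 0.0854
t 7.3 tcp [592.4 -22.  198.4] jaw -91.9 gap 85.4 F [-0.   0.   0.4] j6 90.4
 yaw 12.8 delta cm [ -0.98 -25.41 -28.5 ] then err jaw -104.7
 tilt: tool x horizontal comps in world deg [ 1.33 -0.7 ]
```

```bash
python3 -m crank '{"delta_pos":[[0,0,0],[0,0,0],[0,-2.5,-2.8],[0,-2.8,-3.2],[0,-2.8,-3.2],[0,-2.8,-3.2],[0,-2.8,-3.2],[0,-2.8,-3.2],[0,-2.8,-3.2],[0,-2.8,-3.2]],"yaw":[6.4,6.4,0,0,0,0,0,0,0,0]}'; python3 - <<'E'
from h import *
plan([418.7,318.2,200],75.3)
cv2.imwrite('pics/e.png',cv2.resize(bot.capture('scene')[150:310,200:400],(800,600),interpolation=2)[:, :])
cv2.imwrite('pics/e2.png',bot.capture('top'))
E
```

```text
time: 8.3
tool_pos: [0.4474, 0.2851, 0.1969]
tool_rot: [87.1, 87.6, -18.6]
ft_force: [0.4, 0.1, -0.1]
finger_gap: 0.0854
t 8.3 tcp [447.4 285.1 196.9] jaw -105.73 gap 85.4 F [ 0.4  0.1 -0.1] j6 140.5
 yaw -1.03 delta cm [-0.47 -3.61 -2.47] then err jaw -104.7
 tilt: tool x horizontal comps in world deg [ 2.25 -0.76]
```

View pics/e.png

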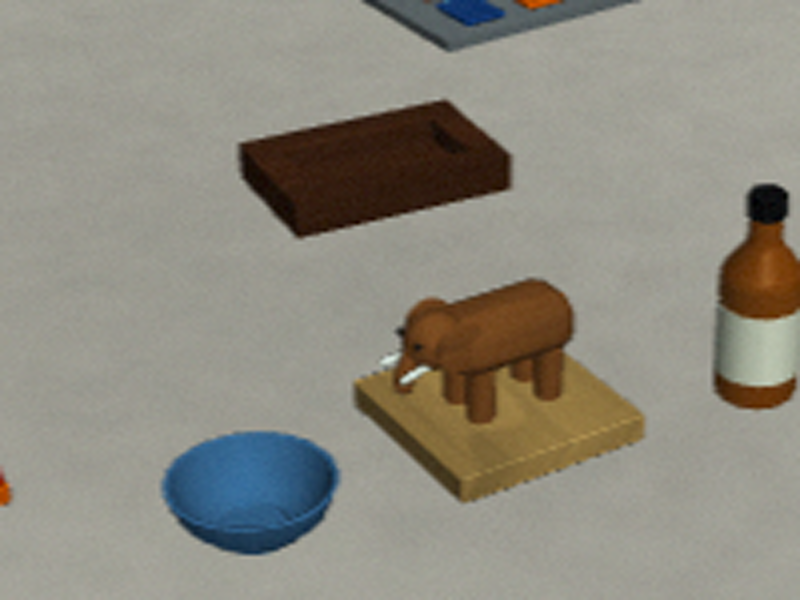

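View pics/e2.png

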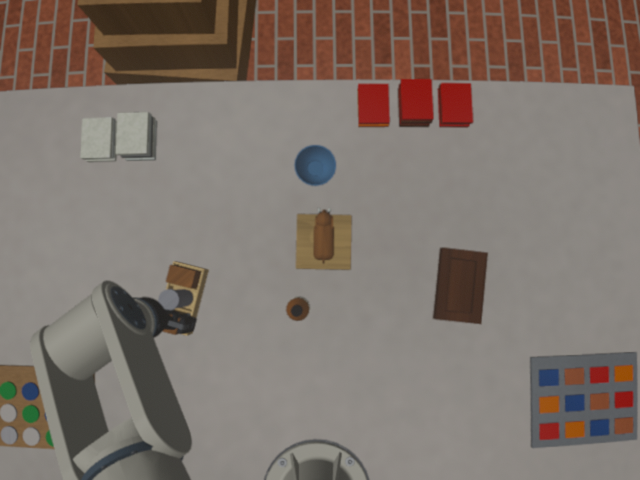

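```bash
python3 - <<'E'
from h import *
w=onz('scene',[[320.2,260],[337,254],[313.8,256],[330.5,250]],.02)*1000
print(w.round(1),w.mean(0).round(1))
w=onz('top',[[323.5,262.5]],.085)*1000; print(w)
# plinth in scene: corners
q=[[200+c[0]/4,150+c[1]/3.75] for c in((355,380),(467,475),(643,415))]
w=onz('scene',q,.02)*1000; print(w.round(1),((w[0]+w[2])/2).round(1))
E
```

```text
[[613.2 -11.9  20. ]
 [565.3  -9.8  20. ]
 [616.6 -34.8  20. ]
 [568.4 -33.2  20. ]] [590.9 -22.4  20. ]
[[543.69172623 -22.77217463  85.        ]]
[[656.4 -86.7  20. ]
 [656.7  39.2  20. ]
 [534.7  45.5  20. ]] [595.5 -20.6  20. ]
```

```bash
python3 - <<'E'
from h import *
s=cv2.imread('pics/scene0.png')
cv2.imwrite('pics/f.png',cv2.resize(s[248:318,470:520],(500,700),interpolation=cv2.INTER_CUBIC)[:600])
E
```

```text
(no output)
```

View pics/f.png

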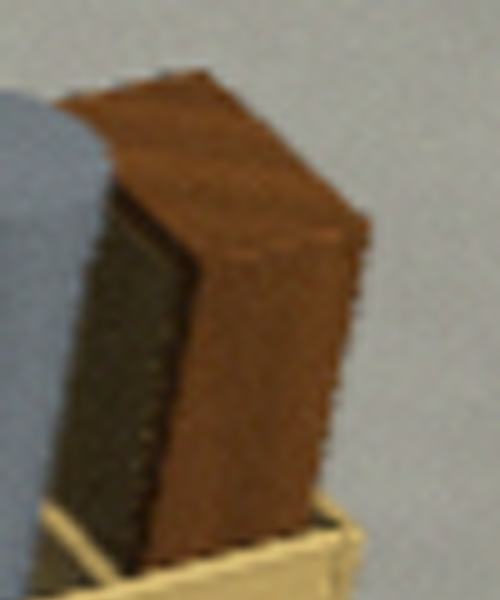

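```bash
python3 - <<'E'
from h import *
q=[[470+a/10-.45,248+b/10-.45] for a,b in((205,72),(370,222),(200,262))]
w=onz('scene',q,.125)*1000; print(w.round(1),'centre',((w[0]+w[2])/2).round(1)); 
d=w[0]-w[1];print(np.linalg.norm(d),np.degrees(np.arctan2(d[1],d[0])));d=w[2]-w[1];print(np.linalg.norm(d),np.degrees(np.arctan2(d[1],d[0])))
E
```

```text
[[392.6 298.6 125. ]
 [406.4 353.6 125. ]
 [444.7 343.6 125. ]] centre [418.7 321.1 125. ]
56.686546817332506 -104.0218237459558
39.61586012022935 -14.644591979483973
```

```bash
python3 -m crank '{"delta_pos":[[0,-1.8,-1.2],[0,-1.8,-1.2],[0,0,0]],"yaw":[-1,0,0]}'; python3 - <<'E'
from h import *
plan([418.7,319.7,160],75.3)
E
```

```text
time: 8.7
tool_pos: [0.4166, 0.3213, 0.1948]
tool_rot: [86.1, 87.7, -18.2]
ft_force: [-0.1, -0.8, -0.4]
finger_gap: 0.0855
t 8.7 tcp [416.6 321.3 194.8] jaw -104.31 gap 85.5 F [-0.1 -0.8 -0.4] j6 144.3
 yaw 0.39 delta cm [3.49 0.1  0.1 ] then err jaw -104.7
 tilt: tool x horizontal comps in world deg [ 2.21 -0.73]
```

```bash
python3 -m crank '{"delta_pos":[[3,-0.05,0.1],[3,-0.1,0],[0,0,0]],"yaw":[0.4,0,0]}'; python3 - <<'E'
from h import *
plan([418.7,319.7,83],75.3)
E
```

```text
time: 9.0
tool_pos: [0.4193, 0.3193, 0.1345]
tool_rot: [89.3, 87.5, -15.4]
ft_force: [-0.1, 0.3, -0.0]
finger_gap: 0.0853
t 9.0 tcp [419.3 319.3 134.5] jaw -104.64 gap 85.3 F [-0.1  0.3 -0. ] j6 144.8
 yaw 0.06 delta cm [ 5.15 -0.29 -0.02] then err jaw -104.7
 tilt: tool x horizontal comps in world deg [ 2.39 -0.66]
```

```bash
python3 -m crank '{"delta_pos":[[2.5,-0.15,0],[2.3,-0.2,0],[0.2,0,0]],"yaw":[0,0,0]}'; python3 - <<'E'
from h import *
plan([418.7,319.7,83],75.3)
cv2.imwrite('pics/g.png',np.hstack([cv2.resize(bot.capture('scene')[200:340,410:550],(400,400),interpolation=2),cv2.resize(bot.capture('top')[250:350,130:230],(400,400))]))
E
```

```text
time: 9.3
tool_pos: [0.4211, 0.3188, 0.0862]
tool_rot: [91.3, 87.4, -13.4]
ft_force: [-0.1, 0.4, -0.0]
finger_gap: 0.0854
t 9.3 tcp [421.1 318.8  86.2] jaw -104.72 gap 85.4 F [-0.1  0.4 -0. ] j6 145.2
 yaw -0.02 delta cm [ 0.31 -0.27 -0.03] then err jaw -104.7
 tilt: tool x horizontal comps in world deg [ 2.53 -0.6 ]
```

View pics/g.png

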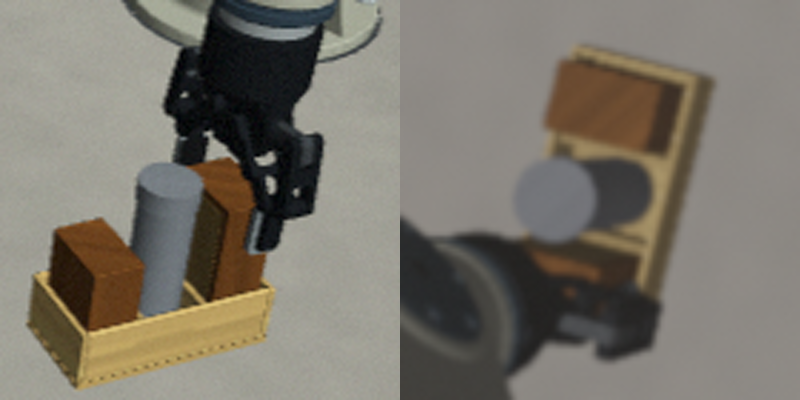

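```bash
python3 -m crank '{"delta_pos":[[0.2,-0.3,0],[0,-0.05,0],[0,-0.05,0],[0,-0.05,0]],"yaw":[0,0,0,0]}' 1 60; python3 - <<'E'
from h import *
plan([418.7,319.7,83],75.3)
E
```

```text
time: 9.8
tool_pos: [0.4197, 0.3218, 0.0898]
tool_rot: [98.0, 87.1, -6.8]
ft_force: [0.3, 0.1, -2.9]
finger_gap: 0.0592
t 9.8 tcp [419.7 321.8  89.8] jaw -104.74 gap 59.2 F [ 0.3  0.1 -2.9] j6 145.6
 yaw -0.04 delta cm [ 0.68 -0.07  0.23] then err jaw -104.7
 tilt: tool x horizontal comps in world deg [ 2.89 -0.34]
```

```bash
python3 -m crank '{"delta_pos":[[-2,0.1,0],[-2.5,0.12,0],[-2.5,0.12,0]],"yaw":[0,0,0]}'; python3 - <<'E'
from h import *
plan([418.7,319.7,160],75.3)
cv2.imwrite('pics/i.png',np.hstack([cv2.resize(bot.capture('scene')[200:340,410:550],(400,400),interpolation=2),cv2.resize(bot.capture('top')[250:350,130:230],(400,400))]))
E
```

```text
time: 10.1
tool_pos: [0.4168, 0.3198, 0.1588]
tool_rot: [91.5, 87.4, -13.2]
ft_force: [0.9, 1.3, -2.6]
finger_gap: 0.0594
t 10.1 tcp [416.8 319.8 158.8] jaw -104.71 gap 59.4 F [ 0.9  1.3 -2.6] j6 145.0
 yaw -0.01 delta cm [-0.11  0.19 -0.04] then err jaw -104.7
 tilt: tool x horizontal comps in world deg [ 2.55 -0.6 ]
```

View pics/i.png

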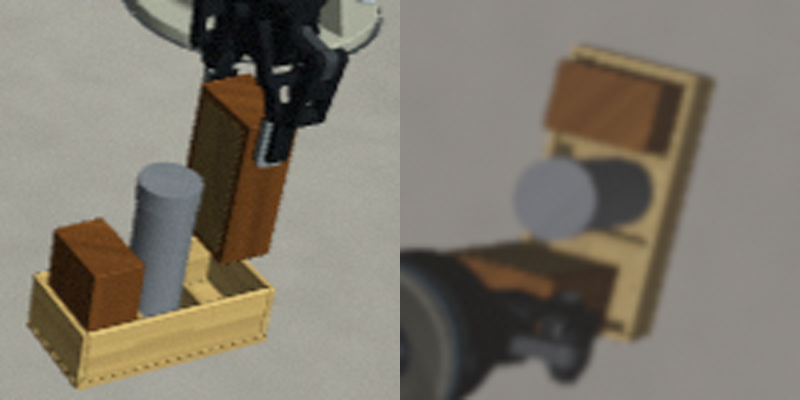

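```bash
python3 -m crank '{"delta_pos":[[-3,0.1,0],[-4,0.1,0],[-4,0.1,0]],"yaw":[0,0,0]}'; python3 - <<'E'
from h import *
plan([350,-155,270],82.8)
E
```

```text
time: 10.5
tool_pos: [0.4127, 0.3188, 0.2669]
tool_rot: [85.5, 87.6, -19.2]
ft_force: [0.9, 0.4, -1.6]
finger_gap: 0.0595
t 10.5 tcp [412.7 318.8 266.9] jaw -104.7 gap 59.5 F [ 0.9  0.4 -1.6] j6 144.5
 yaw -7.5 delta cm [ 0.1  -0.28 47.79] then err jaw -97.21
 tilt: tool x horizontal comps in world deg [ 2.29 -0.8 ]
```

```bash
python3 -m crank '{"delta_pos":[[0,0,2],[0,0,4],[0,0,4],[0,0,4],[0,0,4],[0,0,4],[0,0,4],[0,0,4],[0,0,4],[0,0,4]],"yaw":[-7.5,0,0,0,0,0,0,0,0,0]}'; python3 - <<'E'
from h import *
plan([350,-155,270],82.8)
E
```

```text
time: 11.5
tool_pos: [0.3625, -0.0644, 0.265]
tool_rot: [86.3, 87.4, -10.0]
ft_force: [1.0, 0.1, -2.1]
finger_gap: 0.0598
t 11.5 tcp [362.5 -64.4 265. ] jaw -96.32 gap 59.8 F [ 1.   0.1 -2.1] j6 86.0
 yaw 0.88 delta cm [-0.49 -0.08  9.14] then err jaw -97.2
 tilt: tool x horizontal comps in world deg [ 2.54 -0.45]
```

```bash
python3 -m crank '{"delta_pos":[[0,-0.5,3.5],[0,-0.5,3.5],[0,0,2],[3,-0.1,0],[4,-0.2,0],[4,-0.2,0],[3,-0.2,0],[0,0,0]],"yaw":[0.9,0,0,0,0,0,0,0]}'; python3 - <<'E'
from h import *
plan([350,-155,95],82.8)
cv2.imwrite('pics/j.png',np.hstack([cv2.resize(bot.capture('scene')[100:260,300:460],(400,400),interpolation=2),cv2.resize(bot.capture('top')[230:390,320:480],(400,400))]))
E
```

```text
time: 12.3
tool_pos: [0.3367, -0.1613, 0.1162]
tool_rot: [84.6, 87.3, -13.1]
ft_force: [0.3, 1.2, -2.2]
finger_gap: 0.0593
t 12.3 tcp [ 336.7 -161.3  116.2] jaw -97.75 gap 59.3 F [ 0.3  1.2 -2.2] j6 70.7
 yaw -0.55 delta cm [ 2.17  1.14 -0.81] then err jaw -97.2
 tilt: tool x horizontal comps in world deg [ 2.59 -0.6 ]
```

View pics/j.png

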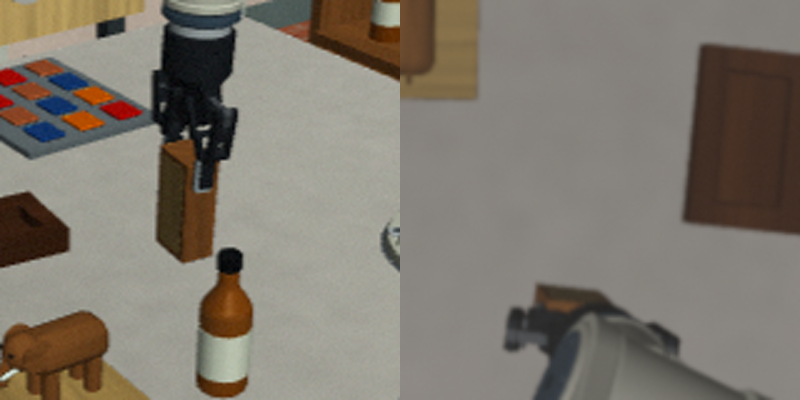

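```bash
python3 -m crank '{"delta_pos":[[2,-0.1,0],[0.3,0,0]],"yaw":[0,0]}';  python3 -m crank '{"delta_pos":[[0.4,0,0],[0.3,0,0]],"yaw":[0,0]}' 1 25
```

```text
time: 12.6
tool_pos: [0.342, -0.1637, 0.0989]
tool_rot: [82.2, 86.7, -15.5]
ft_force: [-0.2, -0.6, -2.7]
finger_gap: 0.0592
time: 12.8
tool_pos: [0.3445, -0.1648, 0.0943]
tool_rot: [81.3, 86.5, -16.3]
ft_force: [-0.9, -0.1, -2.3]
finger_gap: 0.0593
```

```bash
python3 -m crank '{"delta_pos":[[0.6,-0.1,0],[0.3,0,0]],"yaw":[0,0]}';  python3 -m crank '{"delta_pos":[[0.4,0,0]],"yaw":[0]}'; python3 - <<'E'
from h import *
plan([350,-160,85],82.8)
E
```

```text
time: 13.0
tool_pos: [0.3454, -0.1654, 0.0862]
tool_rot: [80.9, 86.3, -16.8]
ft_force: [0.5, 0.2, -2.6]
finger_gap: 0.0594
time: 13.1
tool_pos: [0.3473, -0.1666, 0.0831]
tool_rot: [79.7, 86.1, -17.9]
ft_force: [-6.7, -12.6, 34.0]
finger_gap: 0.0595
t 13.1 tcp [ 347.3 -166.6   83.1] jaw -97.66 gap 59.5 F [ -6.7 -12.6  34. ] j6 70.4
 yaw -0.46 delta cm [-0.18  0.2  -0.69] then err jaw -97.2
 tilt: tool x horizontal comps in world deg [ 3.75 -1.21]
```

```bash
python3 -m crank '{"delta_pos":[[-0.1,1.4,0],[0.1,1.4,0]],"yaw":[0,0]}' 1 20; python3 - <<'E'
from h import *
plan([350,-160,85],82.8)
cv2.imwrite('pics/k.png',np.hstack([cv2.resize(bot.capture('scene')[100:260,300:460],(400,400),interpolation=2),cv2.resize(bot.capture('top')[230:390,320:480],(400,400))]))
E
```

```text
time: 13.3
tool_pos: [0.3752, -0.1707, 0.0851]
tool_rot: [79.4, 86.0, -18.3]
ft_force: [-0.1, -0.1, -2.4]
finger_gap: 0.0594
t 13.3 tcp [ 375.2 -170.7   85.1] jaw -97.7 gap 59.4 F [-0.1 -0.1 -2.4] j6 72.0
 yaw -0.5 delta cm [-0.17 -2.63 -0.74] then err jaw -97.2
 tilt: tool x horizontal comps in world deg [ 3.75 -1.24]
```

View pics/k.png

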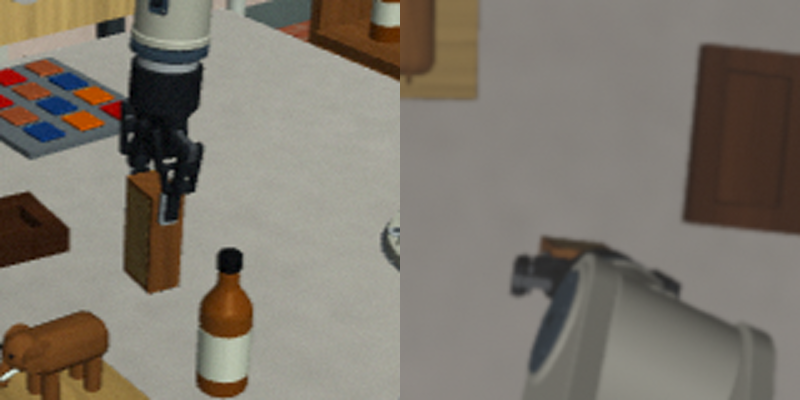

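```bash
python3 -m crank '{"delta_pos":[[-1,2,0],[0,4,0.3],[0.5,3.5,0.3],[0,0,0]],"yaw":[-0.4,0,0,0]}' 1 20; python3 - <<'E'
from h import *
plan([475,-165,86],82.8)
E
```

```text
time: 13.8
tool_pos: [0.4697, -0.1875, 0.0947]
tool_rot: [79.7, 86.3, -17.4]
ft_force: [-0.2, 0.4, -1.7]
finger_gap: 0.0594
t 13.8 tcp [ 469.7 -187.5   94.7] jaw -97.2 gap 59.4 F [-0.2  0.4 -1.7] j6 74.7
 yaw 0.0 delta cm [ 0.86  0.19 -2.31] then err jaw -97.2
 tilt: tool x horizontal comps in world deg [ 3.5 -1.1]
```

```bash
python3 -m crank '{"delta_pos":[[0.5,0.1,-2],[0.6,0,0],[0.4,0,0]],"yaw":[0,0,0]}' ; python3 -m crank '{"delta_pos":[[0.4,-0.3,0]],"yaw":[0]}'
```

```text
time: 14.1
tool_pos: [0.4763, -0.1692, 0.0815]
tool_rot: [78.1, 86.1, -18.9]
ft_force: [-13.8, -11.5, 80.6]
finger_gap: 0.0594
time: 14.2
tool_pos: [0.4767, -0.1699, 0.0813]
tool_rot: [78.7, 85.7, -18.3]
ft_force: [-10.7, 14.2, 72.0]
finger_gap: 0.0595
```

```bash
python3 -m crank '{"delta_pos":[[-0.2,-1.2,0]],"yaw":[0]}'; python3 -m crank '{"delta_pos":[[-0.1,-1.3,0]],"yaw":[0]}'; python3 - <<'E'
from h import *
plan([350,-160,85],82.8)
cv2.imwrite('pics/l.png',np.hstack([cv2.resize(bot.capture('scene')[140:260,270:390],(400,400),interpolation=2),cv2.resize(bot.capture('top')[230:390,320:480],(400,400))]))
E
```

```text
time: 14.3
tool_pos: [0.4663, -0.1691, 0.0838]
tool_rot: [78.8, 85.5, -18.2]
ft_force: [-0.3, -0.2, -2.7]
finger_gap: 0.0593
time: 14.4
tool_pos: [0.4527, -0.1676, 0.084]
tool_rot: [78.7, 85.5, -18.3]
ft_force: [0.2, -0.7, -2.9]
finger_gap: 0.0593
t 14.4 tcp [ 452.7 -167.6   84. ] jaw -97.04 gap 59.3 F [ 0.2 -0.7 -2.9] j6 76.1
 yaw 0.16 delta cm [ -0.88 -10.24   0.54] then err jaw -97.2
 tilt: tool x horizontal comps in world deg [ 4.27 -1.41]
```

View pics/l.png

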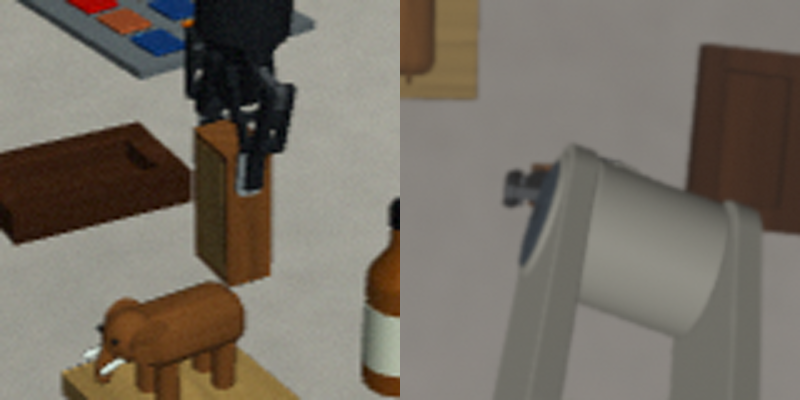

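```bash
python3 -m crank '{"delta_pos":[[-2,-2.2,1],[0,-3.5,3.2],[0,-3.5,3.2],[0,-1,4],[0,0,4],[0,0,0]],"yaw":[0,0,0,0,0,0]}' 1 30; python3 - <<'E'
from h import *
plan([365,-331,92],82.8)
E
```

```text
time: 15.1
tool_pos: [0.3227, -0.3096, 0.095]
tool_rot: [79.5, 85.9, -17.3]
ft_force: [-0.1, 0.5, -2.7]
finger_gap: 0.0594
t 15.1 tcp [ 322.7 -309.6   95. ] jaw -96.82 gap 59.4 F [-0.1  0.5 -2.7] j6 49.0
 yaw 0.38 delta cm [0.63 4.43 1.59] then err jaw -97.2
 tilt: tool x horizontal comps in world deg [ 3.87 -1.2 ]
```

```bash
python3 -m crank '{"delta_pos":[[0.2,2,0.8],[0.2,2,0.8],[0,0,0]],"yaw":[0.4,0,0]}' 1 20; python3 - <<'E'
from h import *
plan([365,-331,92],82.8)
cv2.imwrite('pics/m.png',np.hstack([cv2.resize(bot.capture('scene')[100:240,240:380],(400,400),interpolation=2),cv2.resize(bot.capture('top')[230:390,400:560],(400,400))]))
E
```

```text
time: 15.4
tool_pos: [0.3585, -0.3311, 0.0916]
tool_rot: [81.9, 86.2, -15.6]
ft_force: [0.2, 0.7, -2.4]
finger_gap: 0.0594
t 15.4 tcp [ 358.5 -331.1   91.6] jaw -97.51 gap 59.4 F [ 0.2  0.7 -2.4] j6 51.2
 yaw -0.31 delta cm [-0.    0.64 -0.09] then err jaw -97.2
 tilt: tool x horizontal comps in world deg [ 3.64 -1.02]
```

View pics/m.png

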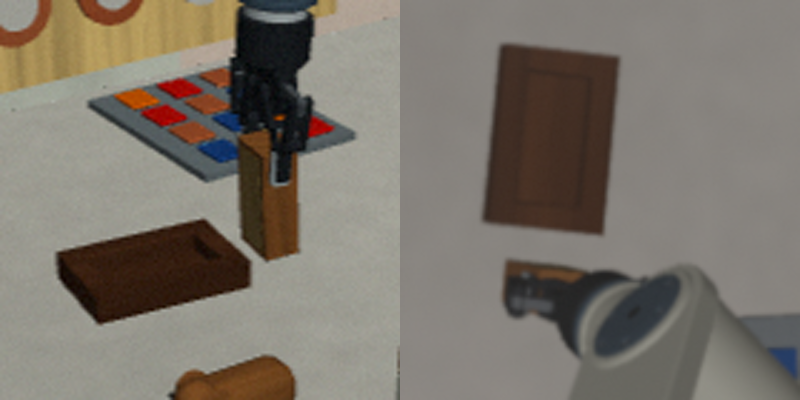

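```bash
python3 -m crank '{"delta_pos":[[0.1,1.5,0],[0.1,1.5,0]],"yaw":[0,0]}'; python3 -m crank '{"delta_pos":[[0.1,1.5,0],[0.1,1.5,0]],"yaw":[0,0]}'; python3 - <<'E'
from h import *
plan([365,-331,92],82.8)
cv2.imwrite('pics/n.png',np.hstack([cv2.resize(bot.capture('scene')[100:240,240:380],(400,400),interpolation=2),cv2.resize(bot.capture('top')[230:390,400:560],(400,400))]))
E
```

```text
time: 15.7
tool_pos: [0.3845, -0.3311, 0.0899]
tool_rot: [85.2, 86.6, -12.3]
ft_force: [0.3, -0.8, -1.7]
finger_gap: 0.0595
time: 15.9
tool_pos: [0.4136, -0.3334, 0.0888]
tool_rot: [86.7, 87.0, -10.7]
ft_force: [-7.5, -2.6, -3.4]
finger_gap: 0.0596
t 15.9 tcp [ 413.6 -333.4   88.8] jaw -97.39 gap 59.6 F [-7.5 -2.6 -3.4] j6 55.8
 yaw -0.19 delta cm [-0.57 -4.83  0.37] then err jaw -97.2
 tilt: tool x horizontal comps in world deg [ 2.93 -0.56]
```

View pics/n.png

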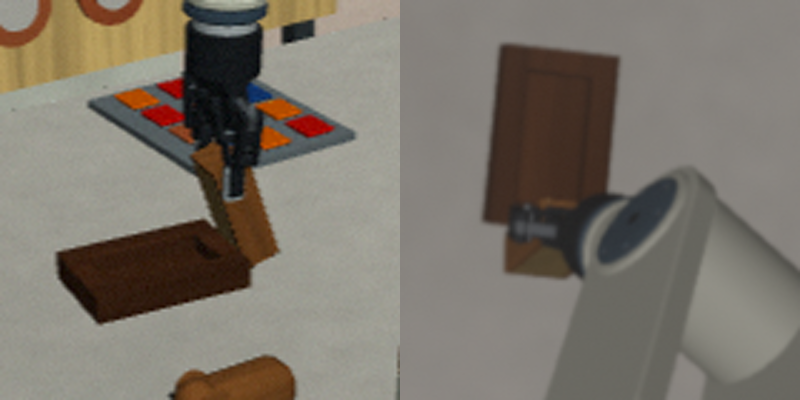

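```bash
python3 -m crank '{"delta_pos":[[0.2,1.5,0],[0.2,1.5,0]],"yaw":[0,0]}'; python3 -m crank '{"delta_pos":[[0.4,1.5,0]],"yaw":[0]}'; python3 - <<'E'
from h import *
plan([365,-331,92],82.8)
cv2.imwrite('pics/o.png',np.hstack([cv2.resize(bot.capture('scene')[100:240,240:380],(400,400),interpolation=2),cv2.resize(bot.capture('top')[230:390,400:560],(400,400))]))
E
```

```text
time: 16.2
tool_pos: [0.4414, -0.3353, 0.0849]
tool_rot: [89.5, 87.4, -7.8]
ft_force: [-8.1, -0.2, -1.7]
finger_gap: 0.059
time: 16.3
tool_pos: [0.455, -0.3362, 0.0809]
tool_rot: [91.3, 87.6, -5.9]
ft_force: [-8.2, -0.1, -0.0]
finger_gap: 0.0593
t 16.3 tcp [ 455.  -336.2   80.9] jaw -97.24 gap 59.3 F [-8.2 -0.1 -0. ] j6 58.6
 yaw -0.04 delta cm [-1.48 -8.94  0.61] then err jaw -97.2
 tilt: tool x horizontal comps in world deg [ 2.35 -0.24]
```

View pics/o.png

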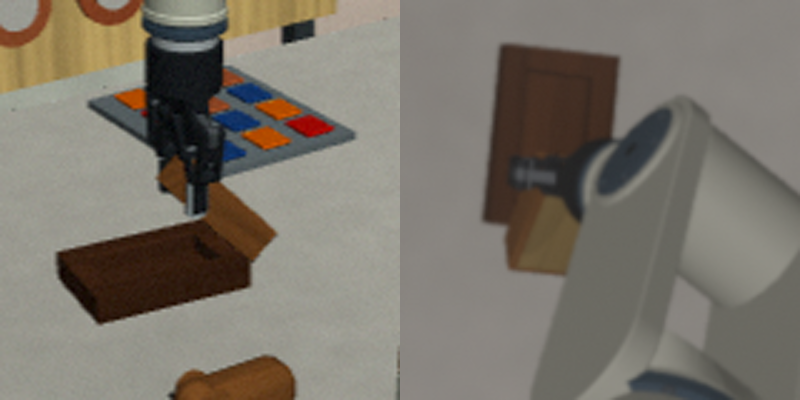

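```bash
python3 -m crank '{"delta_pos":[[0.8,1.5,0],[1.0,1.3,0]],"yaw":[0,0]}'; python3 -m crank '{"delta_pos":[[1.2,1.0,0]],"yaw":[0]}'; python3 - <<'E'
from h import *
plan([365,-331,92],82.8)
cv2.imwrite('pics/p.png',np.hstack([cv2.resize(bot.capture('scene')[100:240,240:380],(400,400),interpolation=2),cv2.resize(bot.capture('top')[230:390,400:560],(400,400))]))
E
```

```text
time: 16.6
tool_pos: [0.4821, -0.3389, 0.0641]
tool_rot: [92.9, 87.8, -4.3]
ft_force: [-6.6, -0.2, 2.2]
finger_gap: 0.0594
time: 16.7
tool_pos: [0.492, -0.3399, 0.0526]
tool_rot: [93.3, 87.8, -3.9]
ft_force: [-6.1, -0.4, 3.3]
finger_gap: 0.0589
t 16.7 tcp [ 492.  -339.9   52.6] jaw -97.18 gap 58.9 F [-6.1 -0.4  3.3] j6 60.5
 yaw 0.02 delta cm [ -4.42 -12.55   0.7 ] then err jaw -97.2
 tilt: tool x horizontal comps in world deg [ 2.16 -0.15]
```

View pics/p.png

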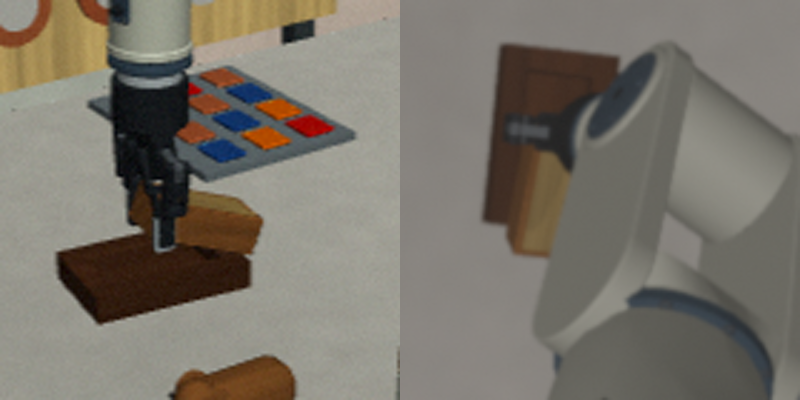

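```bash
python3 -m crank '{"delta_pos":[[0,0,0]],"yaw":[0]}' 1 90;  python3 -m crank '{"delta_pos":[[-1,0.3,0],[-2,0.3,0.4],[0,0,0]],"yaw":[0,0,0]}'; python3 - <<'E'
from h import *
plan([540,-352.5,90],82.8)
cv2.imwrite('pics/q.png',np.hstack([cv2.resize(bot.capture('scene')[120:220,250:350],(400,400),interpolation=2),cv2.resize(bot.capture('top')[230:330,410:510],(400,400),interpolation=2)]))
E
```

```text
time: 16.9
tool_pos: [0.493, -0.34, 0.0521]
tool_rot: [93.0, 87.7, -4.2]
ft_force: [-1.3, 0.6, -1.7]
finger_gap: 0.0592
time: 17.2
tool_pos: [0.4984, -0.3454, 0.0858]
tool_rot: [90.9, 87.5, -6.3]
ft_force: [1.0, -0.8, -2.0]
finger_gap: 0.0589
t 17.2 tcp [ 498.4 -345.4   85.8] jaw -97.23 gap 58.9 F [ 1.  -0.8 -2. ] j6 60.5
 yaw -0.03 delta cm [-0.23  4.23  0.18] then err jaw -97.2
 tilt: tool x horizontal comps in world deg [ 2.53 -0.28]
```

View pics/q.png

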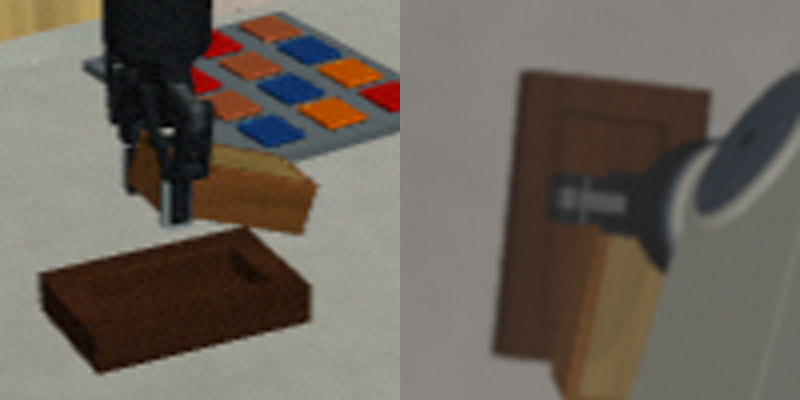

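```bash
python3 -m crank '{"delta_pos":[[0,1.5,0.1],[0,1.5,0.1],[0,0,0]],"yaw":[0,0,0]}'; python3 - <<'E'
from h import *
plan([526.8,-351.7,85],82.8)
s=bot.capture('scene');t=bot.capture('top')
cv2.imwrite('pics/r_s.png',s);cv2.imwrite('pics/r_t.png',t)
cv2.imwrite('pics/r.png',np.hstack([cv2.resize(s[130:220,250:340],(400,400),interpolation=2),cv2.resize(t[240:340,410:510],(400,400),interpolation=2)]))
E
```

```text
time: 17.6
tool_pos: [0.526, -0.349, 0.0835]
tool_rot: [95.2, 87.7, -2.1]
ft_force: [-0.9, 0.4, -3.0]
finger_gap: 0.059
t 17.6 tcp [ 526.  -349.    83.5] jaw -97.27 gap 59.0 F [-0.9  0.4 -3. ] j6 61.8
 yaw -0.07 delta cm [-0.14  0.12  0.25] then err jaw -97.2
 tilt: tool x horizontal comps in world deg [ 2.28 -0.08]
```

View pics/r.png

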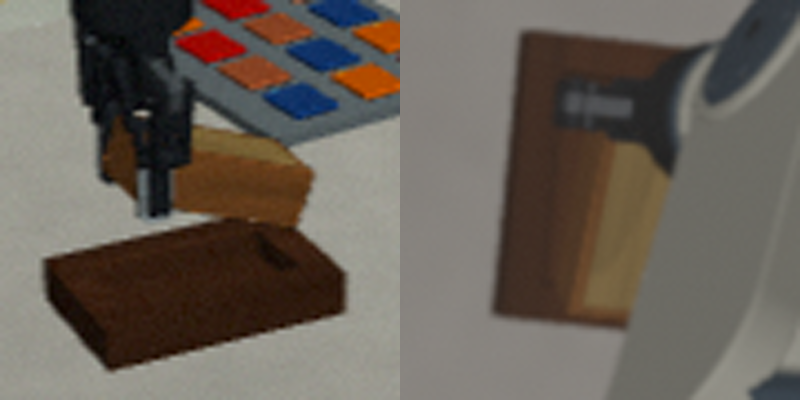

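```bash
python3 - <<'E'
import cv2,numpy as np
s=cv2.imread('pics/r_s.png');t=cv2.imread('pics/r_t.png')
cv2.imwrite('pics/r2.png',np.hstack([cv2.resize(s[155:195,295:335],(400,400),interpolation=cv2.INTER_CUBIC),cv2.resize(t[285:325,435:475],(400,400),interpolation=cv2.INTER_CUBIC)]))
E
```

View pics/r2.png

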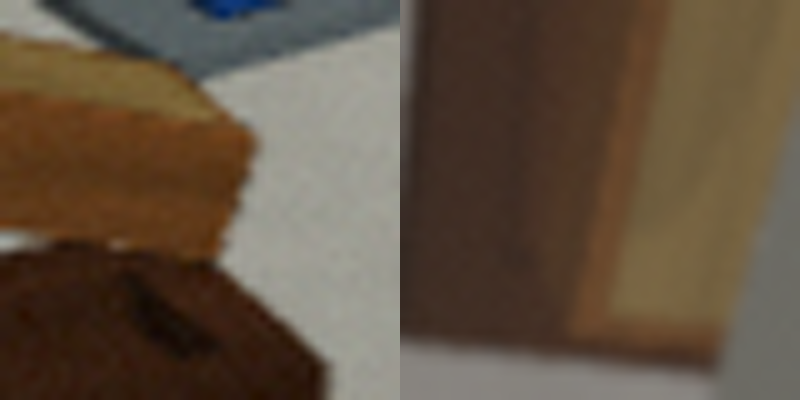

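```bash
cat >> h.py <<'E'
def tri(us,ut):
    cs,ds=ray('scene',[us]);ct,dt=ray('top',[ut]);ds=ds[0]/np.linalg.norm(ds[0]);dt=dt[0]/np.linalg.norm(dt[0])
    a,b=np.linalg.lstsq(np.c_[ds,-dt],ct-cs,rcond=None)[0]
    p,q=cs+a*ds,ct+b*dt; return (p+q)/2*1000,np.linalg.norm(p-q)*1000
C=np.array([488.1,-346.8]);yaw=np.radians(-7.2);U=np.array([np.cos(yaw),np.sin(yaw)]);V=np.array([-U[1],U[0]])
def uv(p): p=np.array(p)[:2]-C; return (p@U).round(1),(p@V).round(1)
E
python3 - <<'E'
from h import *
p,e=tri([320.05,167.55],[451.55,317.85]);print(p.round(1),e,uv(p))
print('tcp uv',uv([526,-349]))
# tray in scene: check near-left top corner and near right? from r2 crop: corner at (327,365)?
w=onz('scene',[[295+32.3,155+36.0]],.03)[0]*1000; print(w.round(1),uv(w),'expect -85,55')
w=onz('top',[[411+89,0]],.03)
E
```

```text
[ 418.3 -303.1   97.8] 0.9715017689215992 (np.float64(-74.8), np.float64(34.6))
tcp uv (np.float64(37.9), np.float64(2.6))
[ 410.3 -279.2   30. ] (np.float64(-85.7), np.float64(57.3)) expect -85,55
```

```bash
python3 - <<'E'
from h import *
c,d=ray('scene',[[316.75,180.35],[320.05,167.55],[295,155+9-.45],[295,155+22.5-.45]]);c=c*1000
for dd in d:
    k=(34.6-(c[:2]-C)@V)/(dd[:2]@V); p=c+k*dd; print(p.round(1),uv(p))
E
```

```text
[ 429.8 -304.6   59.6] (np.float64(-63.1), np.float64(34.6))
[ 418.8 -303.2   97.9] (np.float64(-74.2), np.float64(34.6))
[ 495.7 -312.9  127.2] (np.float64(3.3), np.float64(34.6))
[ 497.3 -313.1   85.9] (np.float64(4.9), np.float64(34.6))
```

```bash
python3 -m crank '{"delta_pos":[[0.8,0.8,0.42],[1.2,-0.05,0],[0,0,0]],"yaw":[-0.1,0,0]}'; python3 - <<'E'
from h import *
plan([534,-353,60],82.8); print(uv(bot.get_state()['tool_pos']*1000))
s=bot.capture('scene');t=bot.capture('top')
cv2.imwrite('pics/s.png',np.hstack([cv2.resize(s[155:195,295:335],(400,400),interpolation=2),cv2.resize(t[285:325,435:475],(400,400),interpolation=2)]))
E
```

```text
time: 18.0
tool_pos: [0.5308, -0.3532, 0.0607]
tool_rot: [98.6, 87.9, 1.4]
ft_force: [-0.4, 0.1, -3.1]
finger_gap: 0.0591
t 18.0 tcp [ 530.8 -353.2   60.7] jaw -97.16 gap 59.1 F [-0.4  0.1 -3.1] j6 61.6
 yaw 0.04 delta cm [ 0.08  0.31 -0.06] then err jaw -97.2
 tilt: tool x horizontal comps in world deg [2.05 0.05]
(np.float64(43.2), np.float64(-1.0))
```

View pics/s.png

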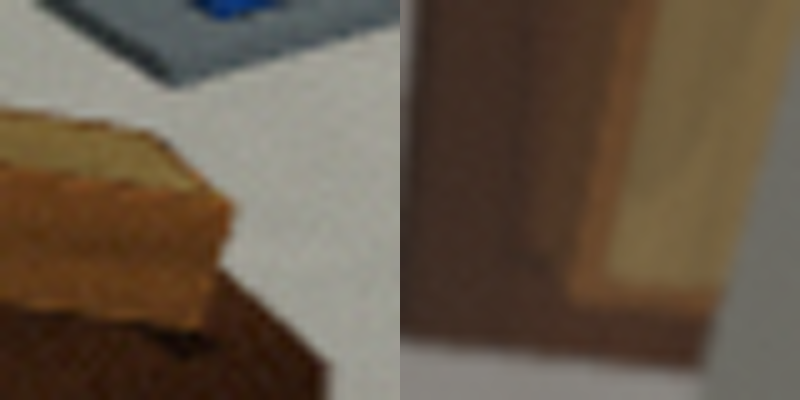

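```bash
python3 - <<'E'
from h import *
p,e=tri([317.75,174.55],[451.55,314.35]);print(p.round(1),e,uv(p))
c,d=ray('scene',[[315.05,187.55],[317.75,174.55]]);c=c*1000
for dd in d:
    k=(31-(c[:2]-C)@V)/(dd[:2]@V); p=c+k*dd; print(p.round(1),uv(p))
E
```

```text
[ 423.7 -308.8   74.9] 0.6555803266224421 (np.float64(-68.6), np.float64(29.6))
[ 433.5 -308.7   35.6] (np.float64(-59.0), np.float64(31.0))
[ 424.2 -307.5   75.5] (np.float64(-68.3), np.float64(31.0))
```

```bash
python3 -m crank '{"delta_pos":[[0.7,0.3,0],[0.7,0.05,0]],"yaw":[0,0]}';python3 -m crank '{"delta_pos":[[0.5,0,0]],"yaw":[0]}'; python3 - <<'E'
from h import *
plan([534,-353,60],82.8); print(uv(bot.get_state()['tool_pos']*1000))
s=bot.capture('scene');t=bot.capture('top')
cv2.imwrite('pics/u.png',np.hstack([cv2.resize(s[155:195,295:335],(400,400),interpolation=2),cv2.resize(t[285:325,435:475],(400,400),interpolation=2)]))
E
```

```text
time: 18.3
tool_pos: [0.5364, -0.3548, 0.0486]
tool_rot: [95.1, 87.8, -2.1]
ft_force: [0.1, 0.2, -2.5]
finger_gap: 0.0591
time: 18.4
tool_pos: [0.5366, -0.3547, 0.043]
tool_rot: [95.2, 87.8, -1.9]
ft_force: [0.4, 1.0, -2.4]
finger_gap: 0.059
t 18.4 tcp [ 536.6 -354.7   43. ] jaw -97.18 gap 59.0 F [ 0.4  1.  -2.4] j6 61.7
 yaw 0.02 delta cm [-1.71 -0.22 -0.15] then err jaw -97.2
 tilt: tool x horizontal comps in world deg [ 2.24 -0.08]
(np.float64(49.1), np.float64(-1.8))
```

View pics/u.png

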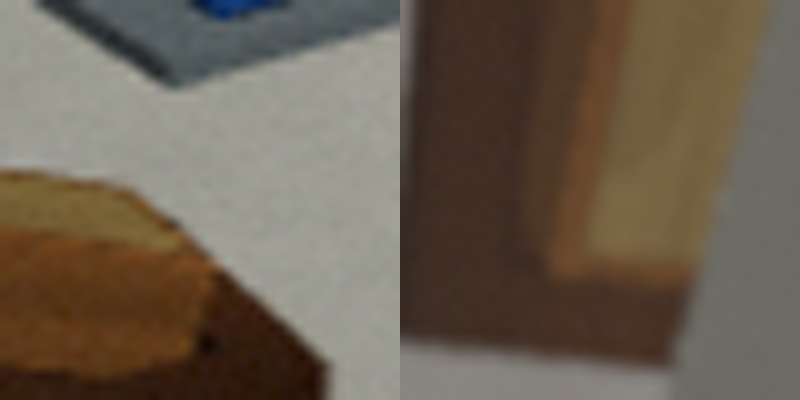

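```bash
python3 -m crank '{"delta_pos":[[0.5,0,0]],"yaw":[0]}' 1 30;python3 -m crank '{"delta_pos":[[0.4,-0.1,0]],"yaw":[0]}' 1 20;python3 -m crank '{"delta_pos":[[0.3,-0.1,0]],"yaw":[0]}'; python3 - <<'E'
from h import *
plan([534,-353,60],82.8); print(uv(bot.get_state()['tool_pos']*1000))
s=bot.capture('scene');t=bot.capture('top')
cv2.imwrite('pics/v.png',np.hstack([cv2.resize(s[140:220,260:340],(400,400),interpolation=2),cv2.resize(t[245:325,425:505],(400,400),interpolation=2)]))
E
```

```text
time: 18.6
tool_pos: [0.5367, -0.3547, 0.0379]
tool_rot: [95.4, 87.8, -1.8]
ft_force: [-1.1, -0.5, -1.0]
finger_gap: 0.0586
time: 18.7
tool_pos: [0.5367, -0.3548, 0.0342]
tool_rot: [94.7, 87.7, -2.5]
ft_force: [4.2, 0.1, 9.1]
finger_gap: 0.0592
time: 18.8
tool_pos: [0.5374, -0.3553, 0.0322]
tool_rot: [93.1, 87.5, -4.1]
ft_force: [6.1, 2.2, 11.2]
finger_gap: 0.0592
t 18.8 tcp [ 537.4 -355.3   32.2] jaw -97.21 gap 59.2 F [ 6.1  2.2 11.2] j6 61.6
 yaw -0.01 delta cm [-2.79 -0.25 -0.19] then err jaw -97.2
 tilt: tool x horizontal comps in world deg [ 2.48 -0.18]
(np.float64(50.0), np.float64(-2.2))
```

View pics/v.png

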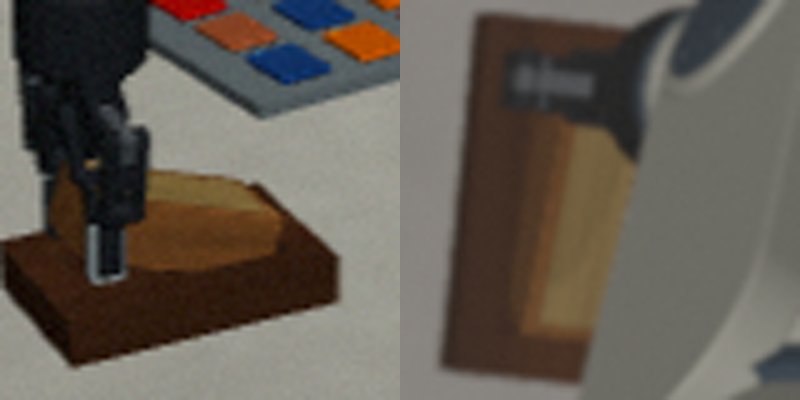

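```bash
python3 -m crank '{"delta_pos":[[0.4,0,0]],"yaw":[0]}';python3 -m crank '{"delta_pos":[[0.3,0,0]],"yaw":[0]}'; python3 - <<'E'
from h import *
s=bot.capture('scene');t=bot.capture('top')
cv2.imwrite('pics/w.png',np.hstack([cv2.resize(s[140:220,260:340],(400,400),interpolation=2),cv2.resize(t[245:325,425:505],(400,400),interpolation=2)]))
E
```

```text
time: 19.0
tool_pos: [0.5387, -0.3556, 0.0298]
tool_rot: [92.3, 87.4, -5.0]
ft_force: [1.6, 1.4, 7.6]
finger_gap: 0.0589
time: 19.1
tool_pos: [0.5396, -0.3557, 0.0278]
tool_rot: [91.9, 87.3, -5.3]
ft_force: [0.3, 2.8, 11.5]
finger_gap: 0.059
```

View pics/w.png

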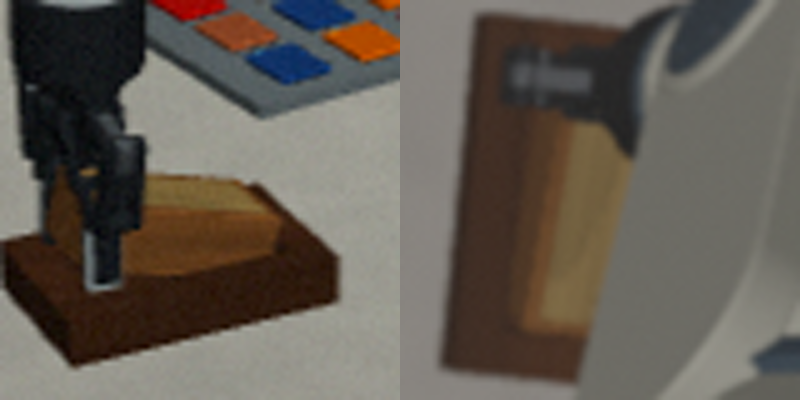

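```bash
python3 -m crank '{"delta_pos":[[0.2,-0.4,0],[0.1,-0.3,0]],"yaw":[0,0]}';python3 -m crank '{"delta_pos":[[0,0,0],[0,0,0],[0,0,0],[0,0,0]],"yaw":[0,0,0,0]}' -1; python3 -m crank '{"delta_pos":[[-3,0,0],[-4,0,0],[-4,0,0]],"yaw":[0,0,0]}'; python3 - <<'E'
from h import *
plan([534,-353,60],82.8)
s=bot.capture('scene');t=bot.capture('top')
cv2.imwrite('pics/x.png',np.hstack([cv2.resize(s[140:220,260:340],(400,400),interpolation=2),cv2.resize(t[245:325,425:505],(400,400),interpolation=2)]))
E
```

```text
time: 19.4
tool_pos: [0.5387, -0.3558, 0.0278]
tool_rot: [89.7, 86.7, -7.6]
ft_force: [8.1, 5.6, 9.4]
finger_gap: 0.0592
time: 19.8
tool_pos: [0.5385, -0.356, 0.028]
tool_rot: [89.0, 86.7, -8.3]
ft_force: [0.0, -0.3, 0.1]
finger_gap: 0.0853
time: 20.1
tool_pos: [0.5276, -0.3527, 0.1331]
tool_rot: [96.4, 87.4, -0.9]
ft_force: [0.5, -0.4, -0.8]
finger_gap: 0.0855
t 20.1 tcp [ 527.6 -352.7  133.1] jaw -97.3 gap 85.5 F [ 0.5 -0.4 -0.8] j6 61.6
 yaw -0.1 delta cm [ 7.34  0.3  -0.02] then err jaw -97.2
 tilt: tool x horizontal comps in world deg [ 2.61 -0.04]
```

View pics/x.png

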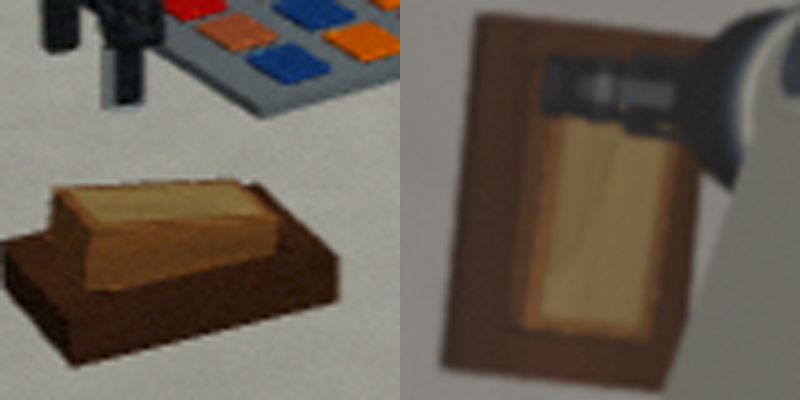

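```bash
python3 -m crank '{"delta_pos":[[0,2,0],[0,4,0],[0,4,0],[0,1,0]],"yaw":[0,0,0,0]}' 1 60; python3 - <<'E'
from h import *
plan([488.1+100*U[0],-348+100*U[1],40],82.8)
s=bot.capture('scene');t=bot.capture('top')
cv2.imwrite('pics/y_s.png',s);cv2.imwrite('pics/y_t.png',t)
cv2.imwrite('pics/y.png',np.hstack([cv2.resize(s[160:220,255:335],(480,360),interpolation=2),cv2.resize(t[245:325,425:490],(320,394),interpolation=2)[:360]]))
E
```

```text
time: 20.6
tool_pos: [0.6401, -0.3698, 0.1433]
tool_rot: [90.3, 87.0, -7.1]
ft_force: [-0.2, -0.7, 0.3]
finger_gap: 0.0287
t 20.6 tcp [ 640.1 -369.8  143.3] jaw -97.45 gap 28.7 F [-0.2 -0.7  0.3] j6 66.1
 yaw -0.25 delta cm [10.04 -5.89 -0.25] then err jaw -97.2
 tilt: tool x horizontal comps in world deg [ 3.   -0.37]
```

View pics/y.png

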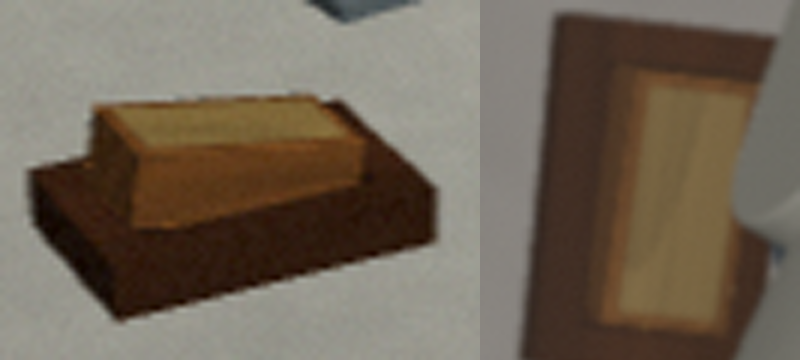

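```bash
python3 - <<'E'
from h import *
c,d=ray('scene',[[277.05,197.55],[277.4,185.4],[315.4,182.9],[314.9,190.5]]);c=c*1000
for v in (30,32):
  for dd in d:
    k=(v-(c[:2]-C)@V)/(dd[:2]@V); p=c+k*dd; print(v,p.round(1),uv(p))
E
```

```text
30 [ 552.3 -324.7   32. ] (np.float64(60.9), np.float64(30.0))
30 [ 549.1 -324.3   69.9] (np.float64(57.7), np.float64(30.0))
30 [ 431.5 -309.4   49.9] (np.float64(-60.8), np.float64(30.0))
30 [ 433.5 -309.7   25.4] (np.float64(-58.8), np.float64(30.0))
32 [ 553.3 -322.8   33.1] (np.float64(61.7), np.float64(32.0))
32 [ 550.1 -322.4   71. ] (np.float64(58.4), np.float64(32.0))
32 [ 432.7 -307.5   51. ] (np.float64(-59.9), np.float64(32.0))
32 [ 434.7 -307.8   26.6] (np.float64(-57.8), np.float64(32.0))
```

```bash
python3 -m crank '{"delta_pos":[[3,-1.5,-0.1],[3.5,-2,-0.1],[2.5,-1.5,0],[0,0,0]],"yaw":[-0.2,0,0,0]}'; python3 - <<'E'
from h import *
plan([488.1+80*U[0],-348+80*U[1],48],82.8)
E
```

```text
time: 21.1
tool_pos: [0.5854, -0.3598, 0.0457]
tool_rot: [92.9, 87.4, -4.3]
ft_force: [-1.2, -0.5, 0.1]
finger_gap: 0.0001
t 21.1 tcp [ 585.4 -359.8   45.7] jaw -97.23 gap 0.1 F [-1.2 -0.5  0.1] j6 63.8
 yaw -0.03 delta cm [-0.31 -1.79  0.05] then err jaw -97.2
 tilt: tool x horizontal comps in world deg [ 2.58 -0.19]
```

Now push the raised end gently toward -x.

```bash
python3 -m crank '{"delta_pos":[[0,-1.2,0],[0,-0.7,0]],"yaw":[0,0]}';python3 -m crank '{"delta_pos":[[0,-0.4,0]],"yaw":[0]}';python3 -m crank '{"delta_pos":[[0,-0.4,0]],"yaw":[0]}'; python3 - <<'E'
from h import *
print(uv(bot.get_state()['tool_pos']*1000))
s=bot.capture('scene')
cv2.imwrite('pics/z.png',cv2.resize(s[140:220,255:335],(600,600),interpolation=2))
E
```

```text
time: 21.3
tool_pos: [0.5649, -0.3573, 0.0452]
tool_rot: [93.8, 87.5, -3.4]
ft_force: [0.1, 0.0, -0.2]
finger_gap: -0.0003
time: 21.4
tool_pos: [0.5607, -0.3571, 0.046]
tool_rot: [93.2, 87.4, -4.1]
ft_force: [-0.3, -0.2, -0.5]
finger_gap: 0.0001
time: 21.5
tool_pos: [0.5571, -0.3571, 0.0469]
tool_rot: [92.3, 87.4, -5.0]
ft_force: [0.6, -0.0, 0.8]
finger_gap: 0.0004
(np.float64(69.8), np.float64(-1.5))
```

View pics/z.png

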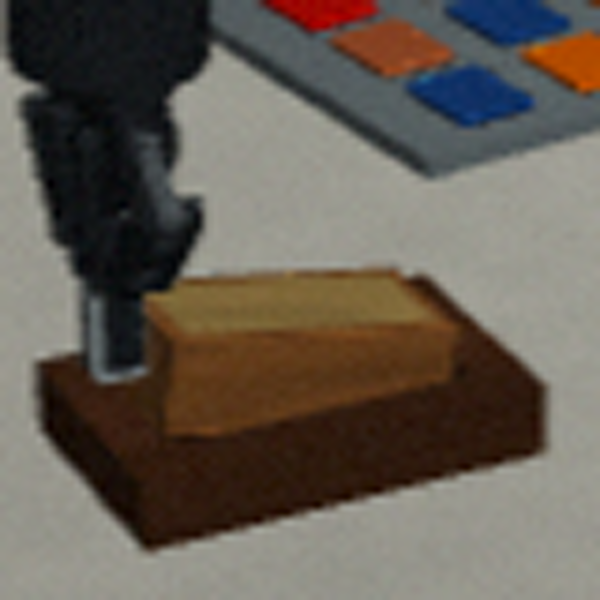

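```bash
for i in 1 2; do python3 -m crank '{"delta_pos":[[0,-0.4,0]],"yaw":[0]}' | sed -n '2p;4p'; done; python3 - <<'E'
from h import *
print(uv(bot.get_state()['tool_pos']*1000))
s=bot.capture('scene')
cv2.imwrite('pics/aa.png',cv2.resize(s[140:220,255:335],(600,600),interpolation=2))
E
```

```text
tool_pos: [0.5536, -0.3569, 0.0476]
ft_force: [0.9, 0.6, -1.6]
tool_pos: [0.5525, -0.3572, 0.0487]
ft_force: [15.3, 3.6, -1.3]
(np.float64(65.2), np.float64(-2.3))
```

View pics/aa.png

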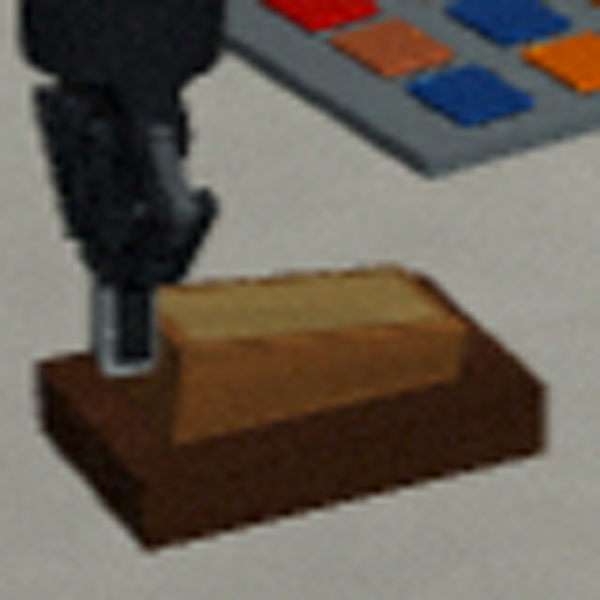

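```bash
python3 -m crank '{"delta_pos":[[0,0.5,0],[-3,1,0],[-4,1,0],[-3,3,0],[0,4,0]],"yaw":[0,0,0,0,0]}' -1;  python3 - <<'E'
from h import *
plan([488.1+100*U[0],-348+100*U[1],40],82.8)
s=bot.capture('scene');t=bot.capture('top')
cv2.imwrite('pics/ab_s.png',s);cv2.imwrite('pics/ab_t.png',t)
cv2.imwrite('pics/ab.png',np.hstack([cv2.resize(s[160:220,255:335],(400,300),interpolation=2),cv2.resize(t[245:325,420:500],(400,400),interpolation=2)[:300]]))
cv2.imwrite('pics/ab2.png',cv2.resize(t[245:325,425:485],(450,600),interpolation=2))
E
```

```text
time: 22.3
tool_pos: [0.6397, -0.368, 0.1571]
tool_rot: [91.6, 87.2, -5.9]
ft_force: [0.1, -0.5, 0.1]
finger_gap: 0.0726
t 22.3 tcp [ 639.7 -368.   157.1] jaw -97.43 gap 72.6 F [ 0.1 -0.5  0.1] j6 66.2
 yaw -0.23 delta cm [11.44 -5.86 -0.08] then err jaw -97.2
 tilt: tool x horizontal comps in world deg [ 2.8  -0.29]
```

View pics/ab2.png

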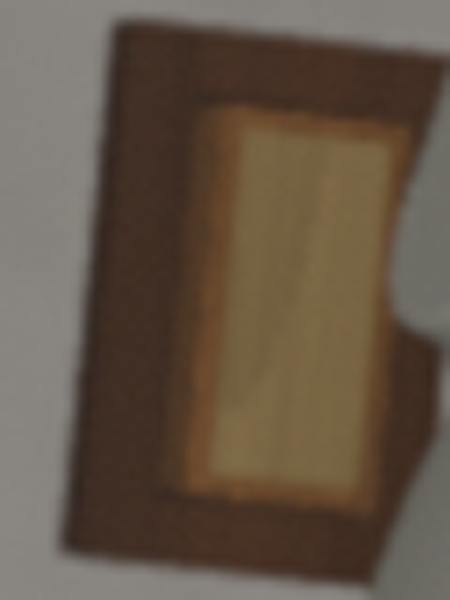

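View pics/ab.png

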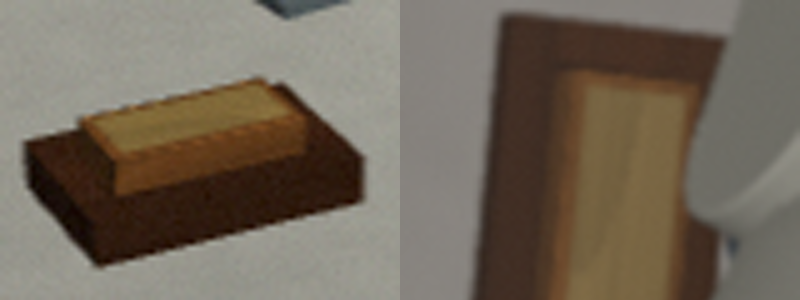

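```bash
python3 -m crank '{"delta_pos":[[3,-2.5,0],[3,-3.5,0],[2,-3.8,0],[0.2,-2,0]],"yaw":[-0.2,0,0,0]}' 1 60;  python3 - <<'E'
from h import *
plan([488.1+20*U[0],-348+20*U[1],52],82.8)
c,d=ray('scene',[[255+117/5-.4,160+155/5-.4],[255+305/5-.4,160+120/5-.4]]);c=c*1000
for dd in d:
    k=(30-(c[:2]-C)@V)/(dd[:2]@V); p=c+k*dd; print(p.round(1),uv(p))
E
```

```text
time: 22.8
tool_pos: [0.5301, -0.3524, 0.0636]
tool_rot: [90.0, 87.0, -6.9]
ft_force: [-0.8, 0.0, -0.2]
finger_gap: 0.0277
t 22.8 tcp [ 530.1 -352.4   63.6] jaw -96.86 gap 27.7 F [-0.8  0.  -0.2] j6 61.0
 yaw 0.34 delta cm [ 1.04 -2.28  0.09] then err jaw -97.2
 tilt: tool x horizontal comps in world deg [ 3.02 -0.36]
[ 548.2 -324.2   53.2] (np.float64(56.8), np.float64(30.0))
[ 430.9 -309.3   47.4] (np.float64(-61.4), np.float64(30.0))
```

```bash
python3 -m crank '{"delta_pos":[[0,0,0],[0,0,0],[0.5,0,0]],"yaw":[0,0,0]}' 1 60; python3 -m crank '{"delta_pos":[[0.6,0,0]],"yaw":[0]}'; python3 -m crank '{"delta_pos":[[0.3,0,0]],"yaw":[0]}'
```

```text
time: 23.1
tool_pos: [0.5277, -0.3518, 0.0578]
tool_rot: [91.5, 87.1, -5.4]
ft_force: [-0.6, -0.2, 0.1]
finger_gap: -0.0003
time: 23.2
tool_pos: [0.5294, -0.3524, 0.0521]
tool_rot: [90.5, 87.0, -6.4]
ft_force: [0.2, 0.4, 0.2]
finger_gap: -0.0002
time: 23.3
tool_pos: [0.53, -0.3525, 0.0499]
tool_rot: [90.4, 87.1, -6.4]
ft_force: [-17.3, 6.0, 44.8]
finger_gap: 0.0001
```

```bash
python3 -m crank '{"delta_pos":[[-1,0,0],[0,-4,0],[0,-4,0],[0,0,0]],"yaw":[0,0,0,0]}'; python3 - <<'E'
from h import *
plan([488.1-40*U[0],-348-40*U[1],51],82.8)
E
```

```text
time: 23.7
tool_pos: [0.4524, -0.3435, 0.0565]
tool_rot: [88.0, 86.9, -8.6]
ft_force: [-0.4, 0.7, 0.2]
finger_gap: 0.0
t 23.7 tcp [ 452.4 -343.5   56.5] jaw -96.68 gap 0.0 F [-0.4  0.7  0.2] j6 56.6
 yaw 0.52 delta cm [ 0.52 -0.43 -0.01] then err jaw -97.2
 tilt: tool x horizontal comps in world deg [ 3.11 -0.47]
```

```bash
python3 -m crank '{"delta_pos":[[0.5,0,0]],"yaw":[0]}'|sed -n '2p;4p'; python3 -m crank '{"delta_pos":[[0.3,0,0]],"yaw":[0]}'|sed -n '2p;4p'
```

```text
tool_pos: [0.4537, -0.3445, 0.0523]
ft_force: [-0.6, -1.6, 0.3]
tool_pos: [0.4538, -0.3443, 0.0499]
ft_force: [-20.1, 9.2, 53.3]
```

```bash
python3 -m crank '{"delta_pos":[[-2,0,0],[-4,0,0],[-4.5,0,0],[-4.5,0,0],[-4,0,-2],[0,-1,-4],[0,-1,-4.5],[0,-1,-4.5],[0,-1,-4.5],[0,-1,-4.5]],"yaw":[0,0,0,0,0,0,0,0,0,0]}'; python3 -m crank '{"delta_pos":[[0,0,-4.5],[0,0,-4.5],[0,0,-4.5],[0,0,-4],[0,0,0],[0,0,0]],"yaw":[0,0,0,0,0,0]}' -1; python3 - <<'E'
from h import *
s=bot.capture('scene');t=bot.capture('top')
cv2.imwrite('pics/ac_s.png',s);cv2.imwrite('pics/ac_t.png',t)
cv2.imwrite('pics/ac.png',np.hstack([cv2.resize(s[160:220,255:335],(400,300),interpolation=2),cv2.resize(t[240:330,420:500],(400,450),interpolation=2)[:300]]))
k=sil(t,(420,235,505,335),chan=lambda h:h[...,2]<97)
k=sil(t,(440,250,482,322),chan=lambda h:(h[...,0]>15)&(h[...,2]>95))
r=cv2.minAreaRect(k.astype(np.float32)); w=onz('top',[r[0]],.05)[0]*1000; print(r,w,uv(w))
E
```

```text
time: 24.9
tool_pos: [0.4361, -0.098, 0.2455]
tool_rot: [84.7, 86.0, -12.1]
ft_force: [0.4, 1.1, -0.4]
finger_gap: 0.0002
time: 25.5
tool_pos: [0.4628, 0.092, 0.2469]
tool_rot: [87.8, 85.5, -8.4]
ft_force: [-0.3, -0.3, -0.3]
finger_gap: 0.085
((464.58465576171875, 285.6567687988281), (20.708072662353516, 47.24216079711914), 5.420595169067383) [ 487.44439602 -347.86569198   50.        ] (np.float64(-0.5), np.float64(-1.1))
```

View pics/ac_s.png

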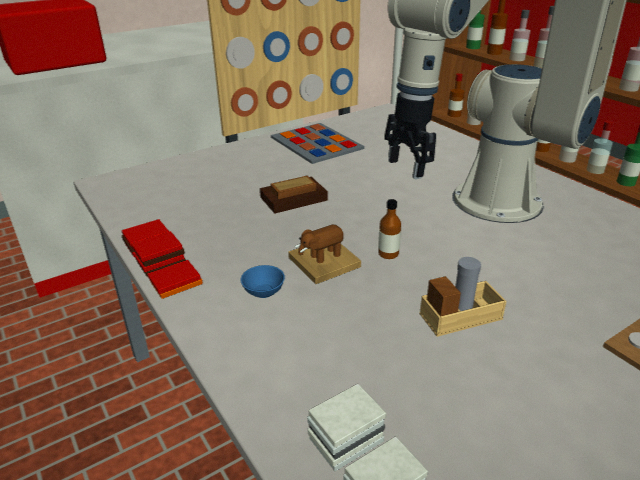

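View pics/ac_t.png

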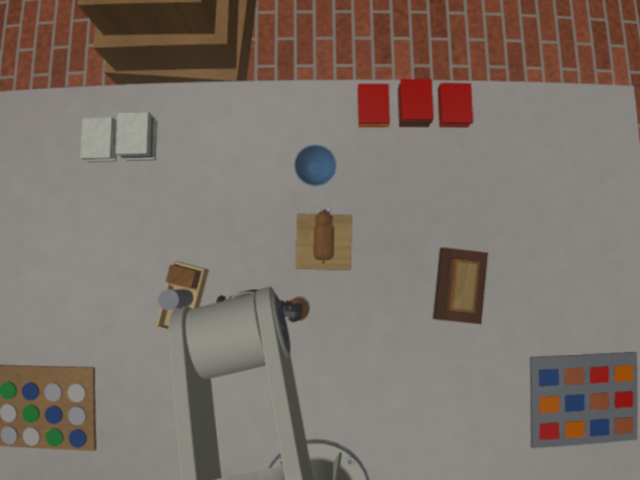

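View pics/ac.png

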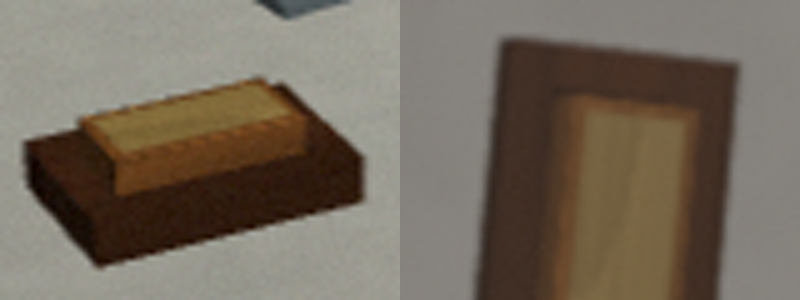

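```bash
python3 - <<'E'
from h import *
print(bot.get_state()['qd'].round(2)); print(bot.hand_in())
E
```

```text
[-1.65 -0.58  0.77 -0.28  0.27 -0.09]
the job is handed in; nothing more can be done
None
```

The elephant is standing on the plinth and the game box is lying flat in the tray's recess. I handed the job in at about 25.6 s with the gripper open and clear of everything.

- **Elephant:** I set it upright on the plinth. The last measurements put it about 2–5 mm from the plinth's centre along x and 1–2 mm along y; the two cameras disagreed slightly.
- **Game box:** The hand can't tilt, so I tipped the box over inside a light grip by nudging it against the tray's edge. I then put its near end into the recess and released it. The far end first caught on the rim, and a gentle push made it drop in.
- **Seating checks:** Pressing on both ends stopped at the same height, about 50 mm, which is 20 mm above the tray as required. The top camera puts the box within about 1 mm of the recess's centre. The scene camera had read the far end about 6 mm higher than the near end just before I pressed. I didn't recompute that afterwards; its last picture looks flat.
- **Other things:** The tin, short box, bottle and dish look unmoved in the last pictures.
- **Forces:** The highest wrist force I saw was about 80 N, when I touched the box down on the counter during an earlier attempt to tip it.

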